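# Make up the door kit and the rehanging kit on their boards

### The job

Make up two fitting kits from the stock on the bench: on the squarer board with two dark places the door kit, a cup hinge and the bar pull; on the longer board with three dark places the rehanging kit, the other cup hinge, the tape measure standing upright and the pencil. Put each thing squarely and centrally on the dark place of its own shape, the same way up as it lies now; which end points where does not matter, nor which hinge goes in which kit.

Things in the scene. Friction and masses are not known exactly. Their poses are not given: they have to be found in the camera images.
- door_board: Squarer plywood board for the door kit, 150 (own x) by 200 (own y) mm, fixed. Origin: centre of underside; own +x roughly away from the robot. Flat, 6 mm thick, no rim. Dark flush places (size x by y, mm): long one for the bar pull, 48 by 172, centre (x +40, y 0); shorter one for a hinge, 66 by 104, centre (x -34, y 0).
- rehang_board: Longer plywood board for the rehanging kit, 145 (own x) by 235 (own y) mm, fixed. Origin: centre of underside; own +x roughly away from the robot. Flat, 6 mm thick, no rim. Dark flush places (size x by y, mm): thin one for the pencil, 26 by 190, centre (x +46, y 0); hinge, 66 by 104, centre (x -24, y +58); tape measure, 50 by 88, centre (x -24, y -66).
- hinge_a: Steel cup hinge lying flat, 93 mm long (own x), 56 wide (y), 17 high, 70 g: a round 41 mm cup, 12 high, with a thin cross flange at x -26, and a straight arm, 16 wide, 16 high and 52 long, centred at x +21: grip it across the arm. Origin: under the middle of the outline. Interchangeable with hinge_b.
- hinge_b: Steel cup hinge lying flat, 93 mm long (own x), 56 wide (y), 17 high, 70 g: a round 41 mm cup, 12 high, with a thin cross flange at x -26, and a straight arm, 16 wide, 16 high and 52 long, centred at x +21: grip it across the arm. Origin: under the middle of the outline. Interchangeable with hinge_a.
- pull: Straight bright steel bar handle lying flat, 160 mm (own x) by 36 mm (own y) by 12 mm high, 60 g. Origin: centre of the outline, on the underside. The round 12 mm bar runs along own x at y -12; two 10 mm legs stand off it towards +y at x -58 and +58, so the middle of the bar is free to grip.
- measure: Tape measure standing upright on its edge, case 66 mm long (own x), 35 mm thick (own y) between its flat sides, 66 mm high, 210 g; the tape's hook sticks out 8 mm at the +x end. Origin: under the middle of the case.
- pencil: Flat carpenter's pencil, 178 mm long (own x, point at +x), 16 mm wide (own y), 9 mm high, 25 g. Origin: under its middle; the even shaft runs from x -88 to x +76.

How it is judged:
By the outcome, as a careful person would: the job done as asked, in the order asked, and still so for the second after the job is handed in, with the robot touching nothing.
It also fails if it takes over 128 s, if anything falls off the work surface, if the arm or the gripper's body presses on something with over 40 N, if the wrist force passes 120 N, or if a joint passes its speed limit or range.

### The arm

A 6-joint arm with a two-finger parallel gripper is mounted at the origin on a cart in front of the work surface, level with it; the furniture and walls round the work are solid. World frame = base frame: x ahead of the robot, y to its left, z up, the work surface at z = 0. Lengths are in m, angles in rad, forces in N, time in s.
With the tool pointing down it reaches from about 0.325 to 0.9 m from the base axis. Payload 6.1 kg.
Tool frame: the origin (TCP) lies on the centre line of the jaws, within the pads' length; the fingertips stand 17 mm ahead of it and the grasp point (between the pads) lies 2 mm behind it; x points along the fingers, y is the direction in which the jaws open and shut, and the axes are right-handed (so a half turn about x gives the same grasp; the last joint's range is limited). The gripper opens to 87 mm and grips with 3 to 60 N. Pads are 19 mm wide; open, the fingers measure 117 mm over their backs; the gripper's body (75 mm by 190 mm) begins 51 mm behind the grasp point.
Start: joints at [1.052, 0.22, 1.526, -0, 1.395, -0.126], TCP at [0.239, 0.577, 0.205] pointing down, gripper open.
Joint ranges: [-2.98, 2.98], [-0.91, 2.08], [0.09, 2.57], [-1.24, 4.39], [0.2, 2.65], [-2.68, 2.68]. Speed limits (rad/s): [2.57, 2.57, 3.01, 3.14, 3.14, 3.14].

### API

Orientations are given as a rotation vector (axis times angle).
In Python, from plant import bot gives the robot as it stands.
- The arm moves only by the tool send_rows, never from a script. Its argument "series" is one flat list of numbers, 5 for each row, row after row: the shift along the tool's x, y, z in mm, then the turn about the tool's x in degrees, then the opening, from 0 (shut) to 1 (fully open). In form: [tx, ty, tz, yaw, jaw, tx, ty, tz, yaw, jaw, ...]. A call has 1 to 12 rows; each row shifts and turns the pose as measured when the row begins, along the tool's axes as they then stand; what a row does not reach is not made up. A row lasts 1/12 s, in which the tool goes at most 41.7 mm and 7.16 degrees, less where a joint would pass 70% of its speed; a pose out of reach is approached as far as the arm can. A call with a gripper value outside its range is refused whole. The fingers move at their own pace and stop on an object; "grip_force" is the grip in N (left out, the last holds). Time passes only in rows, so rows that do not move let the fingers close. It gives the time, the measured TCP pose, the force and the opening at its end, in the units of the state.
- bot.observe(): the state, without advancing time (a new reading comes with each control period).
- bot.camera(name): name is "scene" or "top" or "wrist"; returns (picture, depth): 420x560x3 uint8, red, green, blue; 420x560 float32, m along the optical axis (not along the pixel's ray), 0 where there is no reading.
- bot.calibration(name): a dict with "K" (3x3 intrinsics, pixels), "cam_to_world" (4x4, takes a point from camera to world coordinates). Camera axes: x right, y down, z forward; pixel columns grow to the right and rows downward; lengths in m; the calibration is good to about 2 mm. A picture is of the moment at which its call begins: read the wrist's pose just before it. calibration takes no time and is no camera call; for the wrist camera it gives the pose at the moment of the call.
- bot.finish_job(): hands the job in, once; it reports no verdict.
Trained networks look in the newest picture that a camera, given by its name, has taken for a name from the list of things; names that differ only in an ending like _2 or _b are one class to them, and where a whole thing is asked for, a point or a joint stands for the part that bears it (a point fixed in the world has none). Each returns a list of dicts, best first, with "p" (0 to 1); they miss things now and then, are a little off and sometimes report something else, mostly with a low value. They report only what shows in the picture. A call takes as long as a camera call.
- bot.boxes_of(camera, name): "box" ([left, top, right, bottom] in pixels, round what is visible of it).
- bot.place_of(camera, name): "pixel" ([column, row] in pixels: a listed point, or the origin of a listed thing).
The state is a dict: "time_s": time; "joints": joint angles; "joint_vel": joint speeds; "joint_torque": joint torques, N m; "ee_pos": TCP position; "orientation": TCP orientation; "wrist_force": force on the tool from outside, world axes, zero at the start; "ft_torque": the same for the moment, N m; "finger_gap": opening from 0.0 (shut) to 1.0 (fully open).
Only numpy, scipy, OpenCV 4.12 (cv2) and the standard library are available. Lean on these libraries where they do the work, as an engineer would, in place of code of your own. Each camera call takes 0.05 s, during which the arm holds its last target. There are 200 camera calls.

## Working session

There is one attempt and no reset: what is moved stays moved. The work goes in short steps, Python scripts to look and compute and a tool call to move; the robot and the scene stay as the last step left them, time stands still between calls to the robot, and variables do not carry over. Pictures are saved under pics/ and viewed, about 12 in all and at most 16, crops included, and the job is handed in when it is done.

Besides the shell and the picture viewer there is one more tool, called after "Emit:" by a JSON object that holds its "op" and its "data". send_rows: Moves the arm, as the interface text tells. Its arguments: {"type":"object","properties":{"series":{"type":"array","items":{"type":"number"}},"grip_force":{"type":"number"}},"required":["series"]}

```bash
ls; mkdir -p pics; cat > h.py <<'E'
import numpy as np, cv2
from plant import bot
def snap(cam,fn=None):
    im,d=bot.camera(cam); c=bot.calibration(cam)
    if fn: cv2.imwrite('pics/'+fn,im[:,:,::-1])
    return im,d,np.array(c['K']),np.array(c['cam_to_world'])
def cloud(d,K,T):
    v,u=np.mgrid[:d.shape[0],:d.shape[1]]
    P=np.stack([(u-K[0,2])/K[0,0]*d,(v-K[1,2])/K[1,1]*d,d],-1)
    return P@T[:3,:3].T+T[:3,3]
E
python3 - <<'E'
from h import *
for c in ['top','scene']:
    im,d,K,T=snap(c,c+'0.png'); W=cloud(d,K,T)
    print(c,K[0,0],T[:3,3].round(3),T[:3,2].round(3))
    for n in ['door_board','rehang_board','hinge_a','pull','measure','pencil']:
        for r in bot.place_of(c,n)[:3]:
            u,v=np.round(r['pixel']).astype(int); print(n,r['p'],u,v,W[v,u].round(3))
    np.savez(c+'0.npz',im=im,d=d,K=K,T=T)
s=bot.observe();print(s)
E
```

```text
pics
top 461.08579680190724 [ 0.417 -0.03   1.296] [ 0.04  -0.021 -0.999]
door_board 0.65 277 154 [ 0.604 -0.032  0.013]
rehang_board 0.91 390 169 [ 0.567 -0.352  0.003]
hinge_a 0.67 168 210 [0.445 0.268 0.013]
hinge_a 0.59 207 206 [0.457 0.161 0.01 ]
pull 0.87 373 244 [ 0.355 -0.305 -0.002]
measure 0.76 322 214 [ 0.437 -0.154  0.068]
pencil 0.87 381 215 [ 0.437 -0.326  0.008]
scene 527.8047072383338 [-0.248 -1.163  0.605] [ 0.505  0.774 -0.381]
door_board 0.87 311 216 [ 0.605 -0.042  0.007]
rehang_board 0.75 377 258 [ 0.577 -0.344  0.007]
hinge_a 0.67 215 197 [0.443 0.245 0.014]
pull 0.56 295 281 [ 0.359 -0.307 -0.001]
measure 0.96 286 244 [ 0.423 -0.179  0.023]
pencil 0.74 328 274 [ 0.431 -0.337  0.007]
{'time_s': 0.7, 'joints': array([ 1.05190209e+00,  2.20354241e-01,  1.52651257e+00,  6.41904567e-06,
        1.39469351e+00, -1.26106894e-01]), 'joint_vel': array([-0.00110859, -0.00156195,  0.00087032,  0.00013648,  0.00056517,
       -0.00114961]), 'joint_torque': array([-1.03211209e-03, -4.94390810e+01, -3.87634850e+01,  7.00198277e-02,
        4.64310672e-02, -4.38511188e-05]), 'ee_pos': array([0.23923025, 0.57739565, 0.20525935]), 'orientation': array([ 0.30816192,  1.54873978, -0.30811033]), 'wrist_force': array([-0.35344381, -0.30846095,  0.45384143]), 'ft_torque': array([-0.02813829,  0.01718755, -0.02591503]), 'finger_gap': 1.0046312656129015}
```

```bash
python3 - <<'E'
from h import *
a=np.load('top0.npz'); im=a['im']
cv2.imwrite('pics/top0c.png',cv2.resize(im[90:300,120:460,::-1],None,fx=2.35,fy=2.35,interpolation=cv2.INTER_CUBIC))
E
```

```text
(no output)
```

View pics/top0c.png

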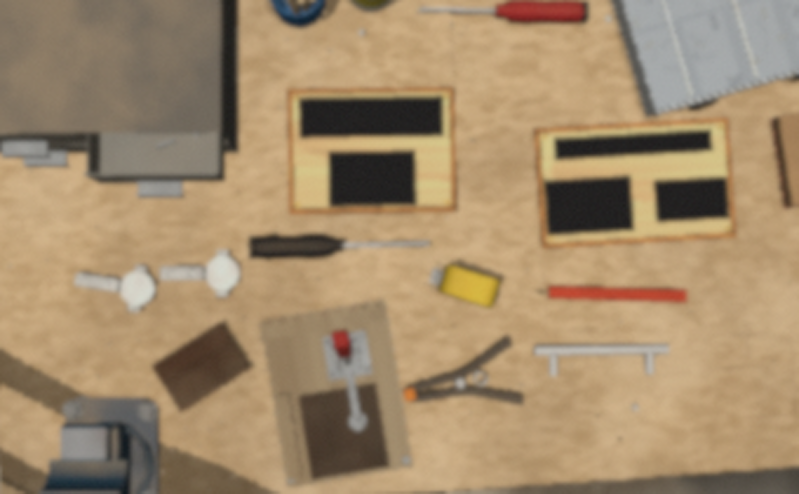

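View pics/scene0.png

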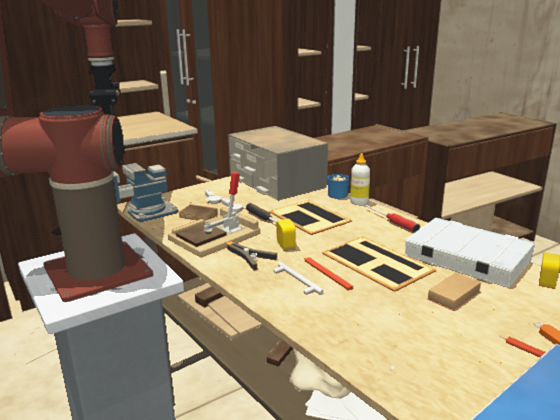

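The top crop shows the door board (270–455, 90–210), the rehang board (535–735, 120–245), two hinges (115,285) and (200,272), the measure (470,283), pencil (615,294) and pull (600,352). The tall obstacles are the toggle clamp (350,380), the cabinet at upper left and the bottle beyond.

```bash
cat >> h.py <<'E'
def plane(px,K,T,z):
    px=np.atleast_2d(px).astype(float)
    r=np.c_[(px[:,0]-K[0,2])/K[0,0],(px[:,1]-K[1,2])/K[1,1],np.ones(len(px))]@T[:3,:3].T
    return (T[:3,3]+r*((z-T[2,3])/r[:,2])[:,None])[:,:2]
def rect(mask,K,T,z):
    v,u=np.nonzero(mask); P=plane(np.c_[u,v],K,T,z)
    (c,s,a)=cv2.minAreaRect((P*1000).astype(np.float32))
    if s[0]<s[1]: s=s[::-1]; a+=90
    return np.round(c,1),np.round(s,1),round((a+90)%180-90,1)  # mm, long-axis angle from x
def comps(mask,amin):
    n,l,st,_=cv2.connectedComponentsWithStats(mask.astype(np.uint8))
    return [l==i for i in range(1,n) if st[i,4]>=amin]
E
python3 - <<'E'
from h import *
a=np.load('top0.npz'); im,d,K,T=[a[k] for k in ['im','d','K','T']]
from scipy.spatial.transform import Rotation as R
s=bot.observe(); print(R.from_rotvec(s['orientation']).as_matrix().round(2))
c=bot.calibration('wrist'); Tw=np.array(c['cam_to_world']); Rt=R.from_rotvec(s['orientation']).as_matrix()
print('cam in tool',(Rt.T@(Tw[:3,3]-s['ee_pos'])).round(3),(Rt.T@Tw[:3,:3]).round(2),c['K'])
hsv=cv2.cvtColor(im,cv2.COLOR_RGB2HSV).astype(int); H,S,V=hsv[...,0],hsv[...,1],hsv[...,2]
roi=np.zeros(im.shape[:2],bool); roi[90:300,120:460]=1
for nm,m,z,am in [('dark',(V<40)&roi,.006,150),('yellow',(H>22)&(H<32)&(S>190)&roi,.066,80),('red',((H<8)|(H>172))&(S>150)&roi,.009,60),('white',(S<35)&(V>140)&roi,.014,60)]:
    for q in comps(m,am): print(nm,q.sum(),*rect(q,K,T,z))
W=cloud(d,K,T)
print('x y zmax grid')
g={}
for x,y,z in W[(d>0)]:
    if .25<x<.85 and -.6<y<.45: 
        k=(int(x/.05),int(np.floor(y/.05))); g[k]=max(g.get(k,0),z)
print('y',[round(j*.05,2) for j in range(8,-13,-1)])
for i in range(16,4,-1): print(round(i*.05,2),[int(1000*g.get((i,j),-.001)) for j in range(8,-13,-1)])
E
```

```text
[[ 0.    0.38  0.92]
 [ 0.    0.92 -0.38]
 [-1.    0.   -0.  ]]
cam in tool [-0.179 -0.001 -0.069] [[-0.   -0.26  0.97]
 [ 1.    0.    0.  ]
 [-0.    0.97  0.26]] [[366.22832662   0.         278.38859479]
 [  0.         366.22832662 214.37820696]
 [  0.           0.           1.        ]]
dark 176 [700.9 137.3] [167.2   5.6] 0.8
dark 682 [647.8 -33.4] [154.9  34. ] -89.3
dark 270 [ 617.3 -347.5] [174.   13.1] -85.9
dark 603 [572.9 -35.5] [89.9 53.6] -89.3
dark 596 [ 543.4 -294.9] [91.1 52.6] -86.2
dark 341 [ 552.2 -419.5] [75.  36.4] -85.8
red 270 [ 776.5 -235.7] [99.4 20. ] -89.2
red 254 [ 438.1 -329.7] [160.6  12.2] 89.1
white 2748 [ 724.2 -441.6] [210.6 133.6] -89.1
white 80 [602.  376.8] [46.8 11.2] -89.3
white 90 [556.5 215.8] [47.1 11.2] -89.3
white 265 [450.2 163.7] [86.3 49.5] -73.1
white 267 [435.1 263.7] [87.1 46.7] -82.5
white 256 [332.7 -14.5] [109.3  49.4] 12.0
white 221 [ 359.9 -309.1] [153.9  30.6] -89.5
white 178 [256.2 302.3] [44.1 30.1] -89.6
x y zmax grid
y [0.4, 0.35, 0.3, 0.25, 0.2, 0.15, 0.1, 0.05, 0.0, -0.05, -0.1, -0.15, -0.2, -0.25, -0.3, -0.35, -0.4, -0.45, 
[... 375 characters left out ...]
 53, 52, 49]
0.6 [161, 160, 161, 161, 161, 161, 160, 17, 15, 13, 13, 15, 6, 12, 14, 16, 49, 16, 13, 31, 33]
0.55 [159, 158, 156, 152, 151, 154, 149, 13, 14, 14, 13, 12, 7, 13, 13, 13, 15, 14, 13, 32, 33]
0.5 [7, 7, 8, 7, 104, 101, 18, 25, 27, 14, 11, 13, 8, 12, 14, 11, 13, 14, 13, 26, 26]
0.45 [6, 7, 16, 22, 21, 22, 31, 33, 32, 25, 21, 70, 70, 12, 10, 9, 8, 8, 8, 9, 7]
0.4 [5, 6, 21, 23, 18, 15, 18, 42, 46, 46, 44, 71, 69, 14, 14, 15, 15, 13, 9, 7, 6]
0.35 [5, 8, 7, 7, 21, 29, 25, 45, 175, 176, 24, 9, 22, 22, 18, 17, 16, 8, 6, 7, 7]
0.3 [5, 6, 26, 18, 23, 24, 24, 36, 54, 57, 24, 26, 23, 23, 13, 7, 14, 6, 7, 6, 7]
0.25 [3, 6, 118, 143, 140, 19, 7, 37, 36, 66, 34, 5, 6, 6, 7, 8, 7, 5, 7, 9, 8]
```

```bash
cat >> h.py <<'E'
from scipy.spatial.transform import Rotation as R
def pose():
    s=bot.observe(); M=R.from_rotvec(s['orientation']).as_matrix()
    return s,M,np.degrees(np.arctan2(M[1,1],M[0,1]))
def go(x,y,z,ang,jaw,n=None,frm=None):
    """rows (tool axes) from the present pose (or frm) to x,y,z mm and jaw-axis angle ang deg"""
    s,M,a0=pose(); p=s['ee_pos']*1000
    if frm is not None: p=np.array(frm[:3],float); a0=frm[3]
    D=np.array([x,y,z])-p; da=(a0-ang+90)%180-90 if ang is not None else 0
    n=n or int(max(np.ceil(np.linalg.norm(D)/40),np.ceil(abs(da)/7),1)); out=[]
    for i in range(n):
        a=np.radians(a0-da*i/n); d=D/n
        out+=[round(-d[2],1),round(d[0]*np.cos(a)+d[1]*np.sin(a),1),round(d[0]*np.sin(a)-d[1]*np.cos(a),1),round(da/n,1),jaw]
    print(n,'rows:',*[f'{v:g},' for v in out]); return (x,y,z,a0-da)
def st():
    s,M,a=pose(); print('t',round(s['time_s'],2),'p',(s['ee_pos']*1000).round(1),'ang',a.round(1),'tilt',(M[2,0]).round(4),'F',np.round(s['wrist_force'],1),'gap',round(s['finger_gap'],3),'q6',s['joints'][5].round(2))
E
python3 - <<'E'
from h import *
st(); go(440,245,210,5,1,10)
a=np.load('top0.npz'); W=cloud(a['d'],a['K'],a['T'])
for zlo in (.045,.08,.12):
    m=(W[...,2]>zlo)&(W[...,1]>0.02)&(W[...,1]<.35)&(W[...,0]>.47)
    for y in np.arange(.05,.33,.03):
        q=W[m&(abs(W[...,1]-y)<.015)]; print(zlo,y.round(2),np.sort(q[:,0])[:5].round(3) if len(q) else None)
E
```

```text
t 0.7 p [239.2 577.4 205.3] ang 67.5 tilt -1.0 F [-0.4 -0.3  0.5] gap 1.005 q6 -0.13
10 rows: -0.5, -23, 31.3, 6.2, 1, -0.5, -19.5, 33.6, 6.2, 1, -0.5, -15.7, 35.5, 6.2, 1, -0.5, -11.8, 37, 6.2, 1, -0.5, -7.7, 38.1, 6.2, 1, -0.5, -3.5, 38.7, 6.2, 1, -0.5, 0.8, 38.8, 6.2, 1, -0.5, 5, 38.5, 6.2, 1, -0.5, 9.2, 37.7, 6.2, 1, -0.5, 13.2, 36.5, 6.2, 1,
0.045 0.05 [0.752 0.752 0.753 0.753 0.753]
0.045 0.08 [0.755 0.756 0.757 0.759 0.76 ]
0.045 0.11 [0.603 0.603 0.603 0.604 0.605]
0.045 0.14 [0.557 0.557 0.557 0.557 0.557]
0.045 0.17 [0.54  0.54  0.54  0.54  0.541]
0.045 0.2 [0.54 0.54 0.54 0.54 0.54]
0.045 0.23 [0.54  0.54  0.54  0.542 0.542]
0.045 0.26 [0.555 0.556 0.556 0.556 0.556]
0.045 0.29 [0.599 0.6   0.6   0.6   0.6  ]
0.045 0.32 [0.583 0.583 0.583 0.583 0.583]
0.08 0.05 None
0.08 0.08 None
0.08 0.11 [0.603 0.603 0.603 0.605 0.605]
0.08 0.14 [0.557 0.557 0.557 0.557 0.557]
0.08 0.17 [0.54  0.54  0.54  0.54  0.541]
0.08 0.2 [0.54 0.54 0.54 0.54 0.54]
0.08 0.23 [0.54  0.54  0.54  0.542 0.542]
0.08 0.26 [0.555 0.556 0.556 0.556 0.556]
0.08 0.29 [0.6 0.6 0.6 0.6 0.6]
0.08 0.32 [0.583 0.583 0.583 0.583 0.583]
0.12 0.05 None
0.12 0.08 None
0.12 0.11 [0.603 0.605 0.605 0.607 0.609]
0.12 0.14 [0.557 0.557 0.557 0.557 0.558]
0.12 0.17 [0.554 0.555 0.555 0.555 0.556]
0.12 0.2 [0.556 0.556 0.557 0.557 0.557]
0.12 0.23 [0.556 0.556 0.556 0.556 0.556]
0.12 0.26 [0.555 0.556 0.556 0.556 0.556]
0.12 0.29 [0.6 0.6 0.6 0.6 0.6]
0.12 0.32 [0.598 0.598 0.598 0.598 0.598]
```

Emit:
{"op": "send_rows", "data": {"series": [-0.5,-23,31.3,6.2,1,-0.5,-19.5,33.6,6.2,1,-0.5,-15.7,35.5,6.2,1,-0.5,-11.8,37,6.2,1,-0.5,-7.7,38.1,6.2,1,-0.5,-3.5,38.7,6.2,1,-0.5,0.8,38.8,6.2,1,-0.5,5,38.5,6.2,1,-0.5,9.2,37.7,6.2,1,-0.5,13.2,36.5,6.2,1,0,0,0,0,1]}}

```text
time_s: 1.62
ee_pos: [0.442, 0.2303, 0.2103]
orientation: [1.176, 1.23, -1.168]
wrist_force: [0.2, 0.6, 0.6]
finger_gap: 0.999
```

```bash
python3 - <<'E'
from h import *
st(); im,d,K,T=snap('wrist','w1.png')
np.savez('w1.npz',im=im,d=d,K=K,T=T)
im,d,K,T=snap('top'); W=cloud(d,K,T)
st()
s,M,a=pose(); p=s['ee_pos']
rel=(W-p)@M
for lo,hi in ((-.045,-.02),(-.1,-.055),(-.14,-.1)):
    m=(rel[...,0]>lo)&(rel[...,0]<hi)&(np.hypot(rel[...,1],rel[...,2])<.16)&(W[...,2]>.19)
    if m.sum(): print(lo,hi,m.sum(),'y',rel[m][:,1].min().round(3),rel[m][:,1].max().round(3),'z',rel[m][:,2].min().round(3),rel[m][:,2].max().round(3))
E
```

```text
t 1.62 p [442.  230.3 210.3] ang 2.9 tilt -1.0 F [0.2 0.6 0.6] gap 0.999 q6 0.27
t 1.72 p [439.7 234.4 210.1] ang 3.3 tilt -1.0 F [-0.5 -0.3  0.5] gap 0.995 q6 0.27
-0.045 -0.02 5 y -0.043 0.049 z -0.006 0.013
-0.1 -0.055 62 y -0.084 0.089 z -0.005 0.042
-0.14 -0.1 1148 y -0.091 0.097 z -0.034 0.042
```

View pics/w1.png

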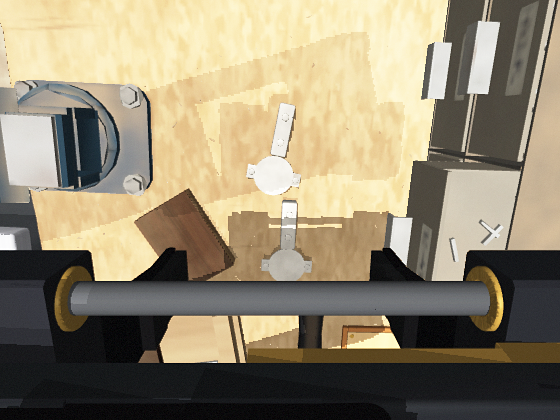

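The wrist view shows hinge A (arm (285,128), cup (273,175)) and hinge B (arm (288,225), cup (286,265)), with the cabinet handle at (400,240). The gripper covers rows below 280, so I look from slightly −y of a thing.

```bash
cat >> h.py <<'E'
def axfit(mask,K,T,z):
    """PCA axis + extents: centre mm, axis angle deg, extents"""
    v,u=np.nonzero(mask); P=plane(np.c_[u,v],K,T,z)*1000
    c=P.mean(0); w,V=np.linalg.eigh(np.cov((P-c).T)); 
    a=V[:,1]*np.sign(V[1,1] or 1); b=np.array([-a[1],a[0]]); l=(P-c)@a; m=(P-c)@b
    c2=c+a*(l.max()+l.min())/2+b*(m.max()+m.min())/2
    return c2.round(1),np.degrees(np.arctan2(a[1],a[0])).round(1),np.ptp(l).round(1),np.ptp(m).round(1)
E
python3 - <<'E'
from h import *
for f,box in (('w1',(80,280,235,320)),('top0',(180,230,130,240))):
    a=np.load(f+'.npz'); im,d,K,T=[a[k] for k in ['im','d','K','T']]
    hsv=cv2.cvtColor(im,cv2.COLOR_RGB2HSV).astype(int); S,V=hsv[...,1],hsv[...,2]
    roi=np.zeros(im.shape[:2],bool); roi[box[0]:box[1],box[2]:box[3]]=1
    for q in comps((S<40)&(V>120)&roi,60): print(f,q.sum(),axfit(q,K,T,.013))
for i in range(0):pass
E
```

```text
w1 2226 (array([439.8, 269.3]), np.float64(81.6), np.float64(92.6), np.float64(55.2))
w1 1797 (array([455.1, 172.5]), np.float64(90.5), np.float64(89.7), np.float64(55.0))
top0 281 (array([457. , 165.9]), np.float64(90.5), np.float64(88.5), np.float64(50.0))
top0 285 (array([443.2, 265.8]), np.float64(81.6), np.float64(92.5), np.float64(51.3))
```

```bash
python3 - <<'E'
from h import *
st(); go(437,195,150,0.5,1,3)
E
```

```text
t 1.72 p [439.7 234.4 210.1] ang 3.3 tilt -1.0 F [-0.5 -0.3  0.5] gap 0.995 q6 0.27
3 rows: 20, -1.6, 13.1, 0.9, 1, 20, -1.4, 13.1, 0.9, 1, 20, -1.2, 13.1, 0.9, 1,
```

Emit:
{"op": "send_rows", "data": {"series": [20,-1.6,13.1,0.9,1,20,-1.4,13.1,0.9,1,20,-1.2,13.1,0.9,1,0,0,0,0,1,0,0,0,0,1,0,0,0,0,1]}}

```text
time_s: 2.22
ee_pos: [0.4355, 0.2022, 0.1504]
orientation: [1.201, 1.224, -1.183]
wrist_force: [-0.3, -0.0, -0.8]
finger_gap: 0.999
```

```bash
cat >> h.py <<'E'
def hinges(box,fn=None,cam='wrist',z=.013):
    im,d,K,T=snap(cam,fn); st()
    hsv=cv2.cvtColor(im,cv2.COLOR_RGB2HSV).astype(int); S,V=hsv[...,1],hsv[...,2]
    roi=np.zeros(im.shape[:2],bool); roi[box[0]:box[1],box[2]:box[3]]=1
    for q in comps((S<40)&(V>120)&roi,250):
        v,u=np.nonzero(q); print(q.sum(),'px',u.min(),v.min(),u.max(),v.max(),axfit(q,K,T,z))
E
python3 - <<'E'
from h import *
hinges((0,290,160,400),'w2.png')
E
```

```text
t 2.27 p [436.  202.6 151.1] ang 1.4 tilt -0.9999 F [-0.   0.5  0.5] gap 0.999 q6 0.24
1236 px 277 65 305 131 (array([445.1, 287.5]), np.float64(81.5), np.float64(51.8), np.float64(15.7))
2064 px 248 131 313 178 (array([438.2, 240.9]), np.float64(171.5), np.float64(55.3), np.float64(40.3))
2571 px 269 186 327 280 (array([457.2, 169.9]), np.float64(90.5), np.float64(89.4), np.float64(54.1))
```

```bash
python3 - <<'E'
from h import *
im,d,K,T=snap('wrist'); st(); W=cloud(d,K,T)*1000
for x in range(370,500,10):
    print(x,[ (lambda q: int(np.median(q)) if len(q) else None)(W[(abs(W[...,0]-x)<5)&(abs(W[...,1]-y)<5)&(W[...,2]<90)][:,2]) for y in range(160,230,10)])
go(437,189,20,0.5,1,5)
E
```

```text
t 2.32 p [436.5 202.4 151.4] ang 1.4 tilt -0.9999 F [ 0.4  0.4 -0.3] gap 1.001 q6 0.24
370 [17, 18, 17, 2, 0, 0, 0]
380 [17, 13, 0, 0, 0, 0, 0]
390 [1, 0, 0, 0, 0, 0, 0]
400 [0, 0, 0, 0, 0, 0, 0]
410 [0, 0, 0, 0, 0, 0, 0]
420 [0, 0, 0, 0, 0, 0, 0]
430 [0, 0, 0, 0, 0, 0, 0]
440 [0, 0, 0, 0, 0, 0, 10]
450 [11, 15, 15, 15, 15, 7, 0]
460 [11, 16, 16, 15, 16, 15, 0]
470 [0, 0, 0, 0, 0, 0, 0]
480 [0, 0, 0, 0, 0, 0, 0]
490 [0, 0, 0, 0, 0, 0, 0]
5 rows: 26.3, 0, 2.7, 0.2, 1, 26.3, 0.1, 2.7, 0.2, 1, 26.3, 0.1, 2.7, 0.2, 1, 26.3, 0.1, 2.7, 0.2, 1, 26.3, 0.1, 2.7, 0.2, 1,
```

Emit:
{"op": "send_rows", "data": {"series": [27,0.5,1.4,0.2,1,27,0.5,1.4,0.2,1,27,0.5,1.4,0.2,1,27,0.5,1.4,0.2,1,15,0.5,1.4,0.2,1,4,0,0,0,1,0,0,0,0,1]}}

```text
time_s: 2.9
ee_pos: [0.4503, 0.2056, 0.0311]
orientation: [1.223, 1.209, -1.168]
wrist_force: [-0.5, 0.2, 0.6]
finger_gap: 1.002
```

```bash
python3 - <<'E'
from h import *
st(); go(439,196,20,0.5,1,1)
E
```

```text
t 2.9 p [450.3 205.6  31.1] ang 0.9 tilt -0.9995 F [-0.5  0.2  0.6] gap 1.002 q6 0.24
1 rows: 11.1, -11.4, 9.4, 0.4, 1,
```

Emit:
{"op": "send_rows", "data": {"series": [0,-11.4,9.4,0.4,1,0,0,0,0,1,0,0,0,0,1]}}

```text
time_s: 3.15
ee_pos: [0.442, 0.1981, 0.0346]
orientation: [1.231, 1.204, -1.167]
wrist_force: [0.9, 0.1, 0.0]
finger_gap: 1.003
```

```bash
python3 - <<'E'
from h import *
st(); s,M,a=pose(); print(M.round(4)); go(439,196,20,0.5,1,1)
E
```

```text
t 3.15 p [442.  198.1  34.6] ang 0.6 tilt -0.9993 F [0.9 0.1 0. ] gap 1.003 q6 0.23
[[ 0.0332  0.9994  0.0116]
 [ 0.0199  0.011  -0.9997]
 [-0.9993  0.0334 -0.0195]]
1 rows: 14.6, -3, 2.1, 0.1, 1,
```

```bash
cat >> h.py <<'E'
def go(x,y,z,ang,jaw,n=None):
    s,M,a0=pose(); D=M.T@(np.array([x,y,z])-s['ee_pos']*1000)
    da=(a0-ang+90)%180-90
    n=n or int(max(np.ceil(np.linalg.norm(D)/40),np.ceil(abs(da)/7),1)); out=[]
    for i in range(n):
        d=R.from_euler('x',-da*i/n,degrees=True).apply(D/n); out+=[*d.round(1),round(da/n,1),jaw]
    print('tilt',(np.degrees([M[0,0],M[1,0]])).round(2),n,'rows:',*[f'{v:g},' for v in out])
E
python3 - <<'E'
from h import *
st(); go(439,196,20,0.5,1,2)
E
```

```text
t 3.15 p [442.  198.1  34.6] ang 0.6 tilt -0.9993 F [0.9 0.1 0. ] gap 1.003 q6 0.23
tilt [1.9  1.14] 2 rows: 7.2, -1.8, 1.2, 0.1, 1, 7.2, -1.8, 1.2, 0.1, 1,
```

Emit:
{"op": "send_rows", "data": {"series": [7.2,-1.8,1.2,0,1,7.2,-1.8,1.2,0,1,0,0,0,0,1,0,0,0,0,1]}}

```text
time_s: 3.48
ee_pos: [0.443, 0.1978, 0.0229]
orientation: [1.236, 1.2, -1.159]
wrist_force: [-0.8, -0.5, -0.6]
finger_gap: 0.997
```

```bash
python3 - <<'E'
from h import *
st(); go(439,196,20,0.5,1,1)
E
```

```text
t 3.48 p [443.  197.8  22.9] ang 0.7 tilt -0.9989 F [-0.8 -0.5 -0.6] gap 0.997 q6 0.23
tilt [2.37 1.28] 1 rows: 2.6, -4.2, 1.8, 0.2, 1,
```

Emit:
{"op": "send_rows", "data": {"series": [2,0,0,0,1,0,0,0,0,0,0,0,0,0,0,0,0,0,0,0,0,0,0,0,0,0,0,0,0,0,0,0,0,0,0,0,0,0,0,0], "grip_force": 15}}

```text
time_s: 4.15
ee_pos: [0.4435, 0.198, 0.0207]
orientation: [1.236, 1.201, -1.159]
wrist_force: [-1.2, 0.2, 0.1]
finger_gap: 0.556
```

```bash
python3 - <<'E'
from h import *
st(); go(439,186,90,0.5,0,3); s,M,a=pose(); print(M.round(3))
E
```

```text
t 4.15 p [443.5 198.   20.7] ang 0.7 tilt -0.9989 F [-1.2  0.2  0.1] gap 0.556 q6 0.23
tilt [2.36 1.28] 3 rows: -23.2, -0.6, 3.5, 0.1, 0, -23.2, -0.6, 3.5, 0.1, 0, -23.2, -0.6, 3.5, 0.1, 0,
[[ 0.041  0.999  0.013]
 [ 0.022  0.012 -1.   ]
 [-0.999  0.042 -0.022]]
```

Emit:
{"op": "send_rows", "data": {"series": [0,0,0,0,0,0,0,0,0,0,0,0,0,0,0,0,0,0,0,0,0,0,0,0,0,0,0,0,0,0,0,0,0,0,0,0,0,0,0,0]}}

```text
time_s: 4.82
ee_pos: [0.4436, 0.198, 0.0208]
orientation: [1.236, 1.2, -1.159]
wrist_force: [-0.5, 0.2, 0.1]
finger_gap: 0.021
```

```bash
python3 - <<'E'
from h import *
st(); go(439,186,80,0.5,0,3); 
E
```

```text
t 4.82 p [443.6 198.   20.8] ang 0.7 tilt -0.9989 F [-0.5  0.2  0.1] gap 0.021 q6 0.23
tilt [2.38 1.29] 3 rows: -19.9, -0.8, 3.5, 0.1, 0, -19.9, -0.8, 3.5, 0.1, 0, -19.9, -0.8, 3.5, 0.1, 0,
```

```bash
python3 - <<'E'
from h import *
hinges((0,290,160,400),'w3.png')
E
```

```text
t 4.87 p [443.6 198.   20.8] ang 0.7 tilt -0.9989 F [-0.4 -0.6 -0.7] gap 0.01 q6 0.23
3666 px 258 14 305 129 (array([444.5, 287.1]), np.float64(81.5), np.float64(51.8), np.float64(15.7))
5707 px 211 130 320 208 (array([437.5, 240.7]), np.float64(171.5), np.float64(55.0), np.float64(40.3))
808 px 285 219 314 249 (array([455.8, 206. ]), np.float64(118.1), np.float64(21.6), np.float64(19.1))
```

View pics/w3.png

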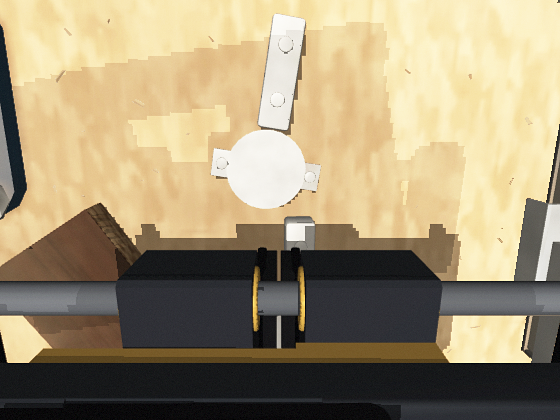

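The closed jaws missed: hinge B's arm end still shows at (300,232) to the right of the closed fingers' centre line (278). I'll open again, lift and re-measure.

Emit:
{"op": "send_rows", "data": {"series": [0,0,0,0,1,0,0,0,0,1,0,0,0,0,1,0,0,0,0,1,-20,0,4,0,1,-20,0,4,0,1,-20,0,4,0,1,0,0,0,0,1,0,0,0,0,1,0,0,0,0,1]}}

```text
time_s: 5.7
ee_pos: [0.4398, 0.184, 0.0811]
orientation: [1.234, 1.202, -1.161]
wrist_force: [0.1, -0.7, 0.3]
finger_gap: 0.685
```

```bash
python3 - <<'E'
from h import *
hinges((0,290,160,400),'w4.png')
go(0,0,0,0,1,1)
im,d,K,T=snap('wrist');W=cloud(d,K,T)*1000
for x in range(370,500,10):
    print(x,[ (lambda q: int(np.median(q)) if len(q) else None)(W[(abs(W[...,0]-x)<5)&(abs(W[...,1]-y)<5)&(W[...,2]<90)][:,2]) for y in range(130,230,10)])
E
```

```text
t 5.75 p [439.4 183.9  80.6] ang 0.7 tilt -0.9991 F [ 0.1 -0.3  0.6] gap 0.735 q6 0.2
2138 px 265 18 301 106 (array([443.9, 287.1]), np.float64(81.5), np.float64(51.6), np.float64(15.7))
3495 px 229 106 313 168 (array([437. , 240.6]), np.float64(171.8), np.float64(55.1), np.float64(40.7))
3249 px 258 178 333 280 (array([455.3, 176.4]), np.float64(90.8), np.float64(75.3), np.float64(54.9))
tilt [2.15 1.23] 1 rows: 60.1, -444.3, 179.9, 0.7, 1,
370 [None, None, 17, 17, 17, 16, 0, -1, -1, -1]
380 [None, None, None, 16, 8, 0, -1, -1, -1, -1]
390 [None, None, 0, -1, -1, -1, -1, -1, -1, -1]
400 [-1, 0, -1, -1, -1, -1, -1, -1, -1, -1]
410 [-1, -1, -1, -1, -1, -1, -1, -1, -1, -1]
420 [-1, -1, -1, -1, -1, -1, -1, -1, -1, -1]
430 [-1, 9, -1, -1, -1, -1, -1, -1, -1, 0]
440 [None, 10, 9, -1, -1, -1, -1, -1, -1, 10]
450 [None, 10, 10, 10, 14, 14, 14, 14, 13, -1]
460 [None, 10, 10, 11, 15, 15, 15, 15, 14, -1]
470 [None, 10, 10, -1, -1, -1, -1, -1, -1, -1]
480 [None, 10, -1, -1, -1, -1, -1, -1, -1, -1]
490 [-1, -1, -1, -1, -1, -1, -1, -1, -1, -1]
```

View pics/w4.png

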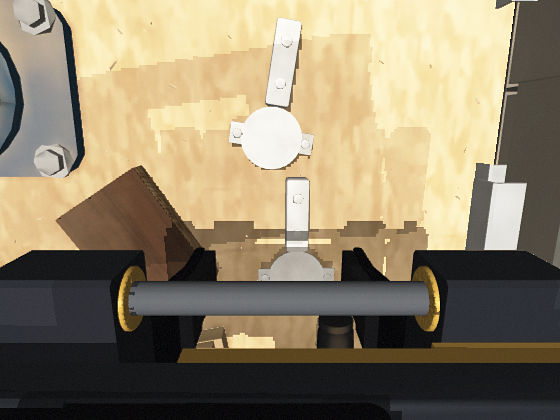

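The w4 picture shows hinge B untouched (arm (298,210), cup (297,265)) with the fingers at (200,270) and (365,270). I'll use depth to find where the fingertips really are in the tool frame.

```bash
python3 - <<'E'
from h import *
im,d,K,T=snap('wrist'); s,M,a=pose(); st()
rel=(cloud(d,K,T)-s['ee_pos'])@M*1000
m=(d>0)&(rel[...,0]>-60)&(rel[...,0]<35)&(abs(rel[...,1])<65)
for x in range(-60,35,6):
    q=rel[m&(abs(rel[...,0]-x)<3)]
    if len(q): print(x,len(q),'y',q[:,1].min().round(),q[:,1].max().round(),'|y|min',abs(q[:,1]).min().round(),'z',q[:,2].min().round(),q[:,2].max().round())
for v in (240,252,258,264,270,276): print(v,[(u,rel[v,u].round().astype(int).tolist()) for u in (175,185,195,205,370)])
E
```

```text
t 5.85 p [438.8 183.8  80. ] ang 0.7 tilt -0.9991 F [0.2 0.1 0.2] gap 0.827 q6 0.2
-60 100 y -33.0 35.0 |y|min 33.0 z 2.0 12.0
-54 189 y -45.0 46.0 |y|min 33.0 z -10.0 11.0
-48 365 y -44.0 46.0 |y|min 34.0 z -10.0 12.0
-42 421 y -43.0 45.0 |y|min 33.0 z -10.0 11.0
-36 353 y -42.0 43.0 |y|min 33.0 z -10.0 -1.0
-30 352 y -42.0 43.0 |y|min 33.0 z -10.0 2.0
-24 364 y -42.0 44.0 |y|min 33.0 z -10.0 5.0
-18 255 y -42.0 43.0 |y|min 33.0 z -10.0 7.0
-12 2 y -37.0 39.0 |y|min 37.0 z -8.0 -8.0
240 [(175, [60, -70, 13]), (185, [61, -64, 13]), (195, [73, -60, 18]), (205, [79, -54, 20]), (370, [84, 70, 21])]
252 [(175, [60, -71, 22]), (185, [-22, -42, -9]), (195, [-20, -38, -8]), (205, [-18, -34, -8]), (370, [-22, 42, -9])]
258 [(175, [59, -71, 26]), (185, [-29, -40, -9]), (195, [-26, -36, -8]), (205, [-20, -33, -6]), (370, [-29, 41, -9])]
264 [(175, [60, -72, 31]), (185, [-37, -38, -9]), (195, [-34, -35, -8]), (205, [-22, -33, -3]), (370, [-34, 39, -9])]
270 [(175, [-43, -41, -9]), (185, [-40, -38, -8]), (195, [-39, -34, -8]), (205, [-22, -33, 0]), (370, [-40, 38, -8])]
276 [(175, [-49, -39, -10]), (185, [-45, -36, -8]), (195, [-42, -33, -6]), (205, [-23, -33, 2]), (370, [-45, 37, -8])]
```

```bash
python3 - <<'E'
from h import *
go(439,194,24,0.5,1,3)
E
```

```text
tilt [2.06 1.21] 3 rows: 18.7, -0.6, -3, 0.1, 1, 18.7, -0.6, -3, 0.1, 1, 18.7, -0.6, -3, 0.1, 1,
```

Emit:
{"op": "send_rows", "data": {"series": [18.7,-0.6,-3,0,1,18.7,-0.6,-3,0,1,18.7,-0.6,-3,0,1,0,0,0,0,1,0,0,0,0,1]}}

```text
time_s: 6.27
ee_pos: [0.4372, 0.1943, 0.0196]
orientation: [1.229, 1.206, -1.166]
wrist_force: [-0.1, -0.0, 0.5]
finger_gap: 0.996
```

Emit:
{"op": "send_rows", "data": {"series": [6,0,0,0,1,6,0,0,0,1,0,0,0,0,1,0,0,0,0,1]}}

```text
time_s: 6.6
ee_pos: [0.4381, 0.1946, 0.0077]
orientation: [1.229, 1.206, -1.166]
wrist_force: [0.2, 0.0, -0.9]
finger_gap: 1.002
```

```bash
python3 - <<'E'
from h import *
st(); go(439,194,0,0.5,1,1)
im,d,K,T=snap('wrist'); s,M,a=pose()
W=cloud(d,K,T)*1000; rel=(W/1000-s['ee_pos'])@M*1000
m=(d>0)&(abs(rel[...,2]+9)<3)&(abs(rel[...,1])<65)&(abs(rel[...,1])>40)&(rel[...,0]>-60)
for sg in (-1,1):
    q=W[m&(rel[...,1]*sg>0)]; print('finger lowest z',np.sort(q[:,2])[:8].round(1), 'relx', np.sort(rel[m&(rel[...,1]*sg>0)][:,0])[-6:].round(1))
E
```

```text
t 6.6 p [438.1 194.6   7.7] ang 0.8 tilt -0.9993 F [ 0.2  0.  -0.9] gap 1.002 q6 0.22
tilt [1.87 1.16] 1 rows: 7.7, 0.6, 0.7, 0.3, 1,
finger lowest z [-2.8 -2.7 -2.2 -2.2 -2.1 -2.1 -2.1 -2. ] relx [8.2 8.3 8.3 8.4 9.  9.4]
finger lowest z [-2.6 -2.5 -2.4 -2.4 -2.4 -2.4 -2.2 -2.1] relx [12.1 12.1 12.2 12.2 12.3 12.4]
```

Emit:
{"op": "send_rows", "data": {"series": [6,0,0,0,1,5,0,0,0,1,0,0,0,0,1,0,0,0,0,1]}}

```text
time_s: 6.98
ee_pos: [0.44, 0.195, -0.0028]
orientation: [1.231, 1.204, -1.163]
wrist_force: [0.0, -0.8, 0.7]
finger_gap: 1.001
```

```bash
python3 - <<'E'
from h import *
st()
im,d,K,T=snap('wrist'); s,M,a=pose()
W=cloud(d,K,T)*1000; rel=(W/1000-s['ee_pos'])@M*1000
m=(d>0)&(rel[...,2]>-11.5)&(rel[...,2]<-6)&(abs(rel[...,1])<62)&(abs(rel[...,1])>42)&(rel[...,0]>-60)
for sg in (-1,1):
    q=rel[m&(rel[...,1]*sg>0)][:,0]; print(np.histogram(q,bins=range(-60,20,4)))
E
```

```text
t 6.98 p [440.  195.   -2.8] ang 0.7 tilt -0.9991 F [ 0.  -0.8  0.7] gap 1.001 q6 0.22
(array([  0,  14,  91, 136, 122, 111, 101,  93,  82,  77,  65,   5,   0,
       124, 291,   0,   0,   0,   0]), array([-60, -56, -52, -48, -44, -40, -36, -32, -28, -24, -20, -16, -12,
        -8,  -4,   0,   4,   8,  12,  16]))
(array([  0,  13, 101, 123, 135, 110,  98,  96,  82,  85,  65,   3,   0,
         0, 161, 229,   0,   0,   0]), array([-60, -56, -52, -48, -44, -40, -36, -32, -28, -24, -20, -16, -12,
        -8,  -4,   0,   4,   8,  12,  16]))
```

Emit:
{"op": "send_rows", "data": {"series": [5,0,0,0,1,4,-1,0,0,1,0,0,0,0,0,0,0,0,0,0,0,0,0,0,0,0,0,0,0,0,0,0,0,0,0,0,0,0,0,0,0,0,0,0,0,0,0,0,0,0,0,0,0,0,0,0,0,0,0,0], "grip_force": 15}}

```text
time_s: 8.03
ee_pos: [0.4399, 0.1954, -0.0122]
orientation: [1.232, 1.203, -1.162]
wrist_force: [-0.2, 0.5, 0.5]
finger_gap: 0.323
```

Emit:
{"op": "send_rows", "data": {"series": [0,0,0,0,0,0,0,0,0,0,0,0,0,0,0]}}

```text
time_s: 8.28
ee_pos: [0.4401, 0.1954, -0.012]
orientation: [1.232, 1.203, -1.162]
wrist_force: [-0.5, 1.1, 0.9]
finger_gap: 0.183
```

```bash
python3 - <<'E'
from h import *
st()
hinges((0,290,160,400),'w5.png')
go(480,80,110,0.5,0)
E
```

```text
t 8.28 p [440.1 195.4 -12. ] ang 0.7 tilt -0.9991 F [-0.5  1.1  0.9] gap 0.183 q6 0.22
t 8.33 p [440.  195.4 -12. ] ang 0.7 tilt -0.9991 F [-1.7 -0.4  0.1] gap 0.187 q6 0.22
4883 px 265 0 323 124 (array([444.2, 284.9]), np.float64(80.8), np.float64(47.2), np.float64(16.1))
8267 px 208 124 340 218 (array([437.5, 240.6]), np.float64(171.6), np.float64(54.9), np.float64(40.2))
1440 px 262 236 295 280 (array([439.8, 202.2]), np.float64(87.2), np.float64(21.6), np.float64(15.6))
tilt [2.14 1.22] 5 rows: -24.6, 8.6, 22.7, 0, 0, -24.6, 8.6, 22.7, 0, 0, -24.6, 8.6, 22.7, 0, 0, -24.6, 8.7, 22.7, 0, 0, -24.6, 8.7, 22.6, 0, 0,
```

Hinge B is now held (gap 0.184, i.e. 16 mm). The fingertips actually sit about 15 mm behind the reported TCP, not 17 mm ahead, and the closing test confirms it. Lift and go to look at the door board.

Emit:
{"op": "send_rows", "data": {"series": [-36,0,0,0,0,-36,0,0,0,0,-36,0,0,0,0,-34,0,10,0,0,0,5,36,0,0,0,5,38,0,0,0,12,38,0,0,0,0,0,0,0]}}

```text
time_s: 9.0
ee_pos: [0.4561, 0.0663, 0.1326]
orientation: [1.221, 1.207, -1.163]
wrist_force: [-1.2, 0.1, -0.6]
finger_gap: 0.184
```

```bash
python3 - <<'E'
from h import *
st()
go(590,-85,130,0.5,0)
E
```

```text
t 9.0 p [456.1  66.3 132.6] ang 1.1 tilt -0.9994 F [-1.2  0.1 -0.6] gap 0.184 q6 -0.07
tilt [1.81 0.97] 6 rows: 0.7, 21.8, 25.7, 0.1, 0, 0.7, 21.8, 25.6, 0.1, 0, 0.7, 21.9, 25.6, 0.1, 0, 0.7, 21.9, 25.6, 0.1, 0, 0.7, 22, 25.5, 0.1, 0, 0.7, 22, 25.5, 0.1, 0,
```

Emit:
{"op": "send_rows", "data": {"series": [0.7,21.8,25.6,0,0,0.7,21.8,25.6,0,0,0.7,21.8,25.6,0,0,0.7,21.8,25.6,0,0,0.7,21.8,25.6,0,0,0.7,21.8,25.6,0,0,0,0,0,0,0,0,0,0,0,0,0,0,0,0,0]}}

```text
time_s: 9.75
ee_pos: [0.5922, -0.0928, 0.1248]
orientation: [1.226, 1.211, -1.171]
wrist_force: [-0.6, 0.3, -0.5]
finger_gap: 0.184
```

```bash
cat >> h.py <<'E'
def darks(cam='wrist',fn=None,thr=40,vmax=285):
    im,d,K,T=snap(cam,fn); st(); s,M,a=pose()
    V=im.max(2).astype(int); W=cloud(d,K,T); m=(V<thr)&(abs(W[...,2]-.004)<.012); 
    if cam=='wrist': m[vmax:]=0
    m=cv2.morphologyEx(m.astype(np.uint8),cv2.MORPH_OPEN,np.ones((3,3)))
    for q in comps(m,800 if cam=='wrist' else 200):
        v,u=np.nonzero(q); print(q.sum(),'px',u.min(),v.min(),u.max(),v.max(),*rect(q,K,T,.006))
    return im,d,K,T
E
python3 - <<'E'
from h import *
darks(fn='w6.png')
E
```

```text
t 9.8 p [591.7 -92.3 124.7] ang 0.8 tilt -0.9995 F [ 0.1 -0.2 -0.8] gap 0.186 q6 -0.33
1083 px 331 41 373 102 [653.6  14.6] [44.9 30.6] -65.5
```

View pics/w6.png

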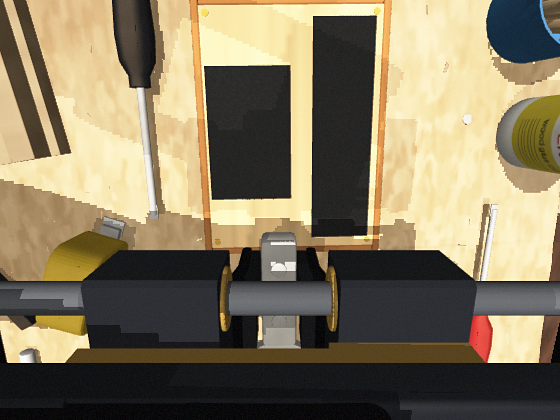

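The hinge place shows at (205–291, 66–199) and the pull place at (312–377, 15–237). The held arm end is at (278,240). I'll drop the depth condition from the mask.

```bash
sed -i 's/m=(V<thr)&(abs(W\[...,2\]-.004)<.012);/m=(V<thr);/; s/,vmax=285/,vmax=248/; s/comps(m,800/comps(m,3000/' h.py
python3 - <<'E'
from h import *
im,d,K,T=darks()
# held arm end in world: top surface at z of arm top
s,M,a=pose(); z=(s['ee_pos'][2]+.012+.016)
px=np.array([[263,234],[294,234],[278,234],[263,250],[294,250]])
P=plane(px,K,T,z)*1000; print(P.round(1)); 
print((np.c_[P,[z*1000]*5]-s['ee_pos']*1000)@M)
E
```

```text
t 9.85 p [591.6 -91.9 124.9] ang 0.8 tilt -0.9995 F [-0.6  0.1 -0.5] gap 0.183 q6 -0.33
[[584.7 -72.8]
 [598.1 -72.7]
 [591.2 -72.8]
 [584.7 -80.1]
 [598.3 -80.1]]
[[-27.77144854  -5.9298961  -19.69453303]
 [-27.42936163   7.49645783 -19.60233646]
 [-27.60611416   0.55920896 -19.64997341]
 [-27.91955589  -5.99313692 -12.39586697]
 [-27.5740488    7.58050141 -12.2860952 ]]
```

```bash
python3 - <<'E'
from h import *
im=cv2.imread('pics/w6.png'); print(im[130,250],im[130,345],im[60:72,250].max(1),im[130,295:316].max(1))
im,d,K,T=darks(thr=70)
E
```

```text
[37 36 37] [34 37 37] [254 253 254 255 255 180  35  42  45  45  45  41] [249 249 249 250 251 252 251 251 251 250 250 250 250 249 249 251 255  83
  32  38  39]
t 9.9 p [591.7 -91.7 125.2] ang 0.8 tilt -0.9995 F [-0.1 -0.1 -0.8] gap 0.184 q6 -0.33
3074 px 487 0 559 64 [781.2  38.3] [53.  44.1] -55.4
12844 px 312 18 376 237 [645.7 -33.8] [171.1  47.3] -88.2
10823 px 206 67 290 199 [571.5 -35.6] [102.9  64.9] -88.7
```

```bash
python3 - <<'E'
from h import *
go(571.5,-7.4,40,1.3,0,4)
E
```

```text
tilt [1.48 1.16] 4 rows: 21.6, -5.3, -20.7, -0.1, 0, 21.6, -5.3, -20.7, -0.1, 0, 21.6, -5.2, -20.8, -0.1, 0, 21.6, -5.2, -20.8, -0.1, 0,
```

Emit:
{"op": "send_rows", "data": {"series": [21.6,-5.3,-20.8,-0.1,0,21.6,-5.3,-20.8,-0.1,0,21.6,-5.3,-20.8,-0.1,0,21.6,-5.3,-20.8,-0.1,0,0,0,0,0,0,0,0,0,0,0]}}

```text
time_s: 10.4
ee_pos: [0.5701, -0.0003, 0.0414]
orientation: [1.218, 1.21, -1.156]
wrist_force: [0.1, 0.2, 0.0]
finger_gap: 0.183
```

```bash
python3 - <<'E'
from h import *
st();go(571.5,-7.4,10,1.3,0,2)
E
```

```text
t 10.4 p [ 5.701e+02 -3.000e-01  4.140e+01] ang 1.5 tilt -0.9993 F [0.1 0.2 0. ] gap 0.183 q6 -0.19
tilt [1.93 1.03] 2 rows: 15.6, 0.1, 3.9, 0.1, 0, 15.6, 0.1, 3.9, 0.1, 0,
```

Emit:
{"op": "send_rows", "data": {"series": [15.6,0.1,3.9,0.1,0,15.6,0.1,3.9,0.1,0,0,0,0,0,0,0,0,0,0,0]}}

```text
time_s: 10.73
ee_pos: [0.5737, -0.0065, 0.0141]
orientation: [1.22, 1.204, -1.152]
wrist_force: [0.1, -0.2, -0.7]
finger_gap: 0.188
```

```bash
python3 - <<'E'
from h import *
st();go(571.5,-7.4,-5,1.3,0,2)
E
```

```text
t 10.73 p [573.7  -6.5  14.1] ang 1.5 tilt -0.9991 F [ 0.1 -0.2 -0.7] gap 0.188 q6 -0.21
tilt [2.29 0.97] 2 rows: 9.5, -1.5, 0.6, 0.1, 0, 9.5, -1.5, 0.6, 0.1, 0,
```

Emit:
{"op": "send_rows", "data": {"series": [9,-1.7,0.6,0.1,0,8,-1.7,0.6,0.1,0,0,0,0,0,0,0,0,0,0,0]}}

```text
time_s: 11.07
ee_pos: [0.5737, -0.0086, -0.0002]
orientation: [1.225, 1.197, -1.151]
wrist_force: [1.1, -0.5, -0.2]
finger_gap: 0.184
```

```bash
python3 - <<'E'
from h import *
st();go(571.5,-7.4,-6,1.3,0,1)
E
```

```text
t 11.07 p [ 5.737e+02 -8.600e+00 -2.000e-01] ang 1.3 tilt -0.9988 F [ 1.1 -0.5 -0.2] gap 0.184 q6 -0.21
tilt [2.64 0.91] 1 rows: 5.7, -2.4, -1.2, -0, 0,
```

Emit:
{"op": "send_rows", "data": {"series": [5.5,-3,-1.2,0,0,0,0,0,0,0,0,0,0,0,0]}}

```text
time_s: 11.32
ee_pos: [0.5719, -0.0077, -0.0052]
orientation: [1.226, 1.195, -1.15]
wrist_force: [0.7, 0.4, -1.2]
finger_gap: 0.187
```

```bash
python3 - <<'E'
from h import *
st();go(571.5,-7.4,-6,1.3,0,1)
E
```

```text
t 11.32 p [571.9  -7.7  -5.2] ang 1.3 tilt -0.9987 F [ 0.7  0.4 -1.2] gap 0.187 q6 -0.21
tilt [2.78 0.88] 1 rows: 0.8, -0.4, -0.3, -0, 0,
```

Emit:
{"op": "send_rows", "data": {"series": [0,0,0,0,1,0,0,0,0,1,0,0,0,0,1,0,0,0,0,1,-20,0,0,0,1,-35,0,0,0,1,-35,0,20,0,1,-20,0,38,0,1,0,4,38,0,1,0,4,12,0,1,0,0,0,0,1,0,0,0,0,1]}}

```text
time_s: 12.32
ee_pos: [0.5765, -0.12, 0.1088]
orientation: [1.222, 1.196, -1.149]
wrist_force: [0.1, -0.4, 0.3]
finger_gap: 0.965
```

```bash
python3 - <<'E'
from h import *
hinges((0,250,180,400),'w7.png',z=.019); go(400,-220,125,0.5,1)
E
```

```text
t 12.37 p [ 576.4 -119.6  108.6] ang 1.5 tilt -0.9988 F [ 0.9  0.2 -0.5] gap 0.979 q6 -0.4
1851 px 256 26 279 106 (array([571.2, -16.8]), np.float64(92.4), np.float64(51.5), np.float64(15.8))
3022 px 230 108 307 165 (array([572.9, -63.9]), np.float64(2.3), np.float64(55.2), np.float64(40.2))
tilt [2.69 0.8 ] 6 rows: -4.3, -29.7, 15.9, 0.2, 1, -4.3, -29.6, 16, 0.2, 1, -4.3, -29.6, 16.1, 0.2, 1, -4.3, -29.5, 16.2, 0.2, 1, -4.3, -29.5, 16.2, 0.2, 1, -4.3, -29.4, 16.3, 0.2, 1,
```

View pics/w7.png

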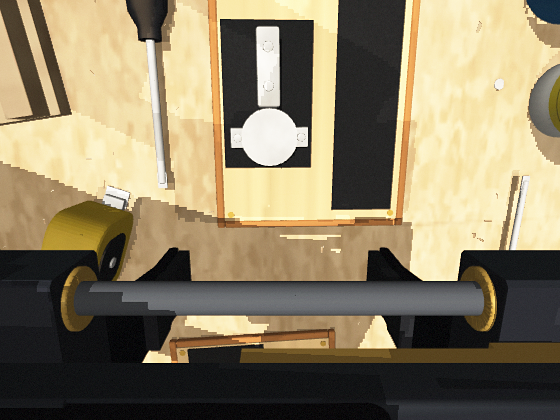

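Hinge B sits within its dark place (hinge 230–307 × 26–165 in place 220–313 × 20–167) and the tape measure is at (90,240). Next is the pull.

```bash
python3 - <<'E'
from h import *
st(); go(385,-345,130,0.5,1,8)
E
```

```text
t 12.37 p [ 576.4 -119.6  108.6] ang 1.5 tilt -0.9988 F [ 0.9  0.2 -0.5] gap 0.979 q6 -0.4
tilt [2.69 0.8 ] 8 rows: -4.2, -24.5, 27.5, 0.1, 1, -4.2, -24.4, 27.5, 0.1, 1, -4.2, -24.4, 27.6, 0.1, 1, -4.2, -24.3, 27.6, 0.1, 1, -4.2, -24.3, 27.7, 0.1, 1, -4.2, -24.2, 27.7, 0.1, 1, -4.2, -24.1, 27.8, 0.1, 1, -4.2, -24.1, 27.9, 0.1, 1,
```

Emit:
{"op": "send_rows", "data": {"series": [-4.2,-24.3,27.7,0.1,1,-4.2,-24.3,27.7,0.1,1,-4.2,-24.3,27.7,0.1,1,-4.2,-24.3,27.7,0.1,1,-4.2,-24.3,27.7,0.1,1,-4.2,-24.3,27.7,0.1,1,-4.2,-24.3,27.7,0.1,1,-4.2,-24.3,27.7,0.1,1,0,0,0,0,1,0,0,0,0,1,0,0,0,0,1]}}

```text
time_s: 13.28
ee_pos: [0.3783, -0.3333, 0.1192]
orientation: [1.226, 1.222, -1.145]
wrist_force: [0.6, 0.5, 0.6]
finger_gap: 1.004
```

```bash
python3 - <<'E'
from h import *
im,d,K,T=snap('wrist','w8.png'); st(); np.savez('w8.npz',im=im,d=d,K=K,T=T)
s,M,a=pose(); print('tilt',np.degrees(M[:2,0]))
hsv=cv2.cvtColor(im,cv2.COLOR_RGB2HSV).astype(int); H,S,V=hsv[...,0],hsv[...,1],hsv[...,2]
hsv[280:]=0
for nm,m,z in (('white',(S<40)&(V>110),.006),('red',((H<10)|(H>170))&(S>140)&(V>80),.009)):
    m=m.copy(); m[280:]=0
    for q in comps(m,500):
        v,u=np.nonzero(q); print(nm,q.sum(),'px',u.min(),v.min(),u.max(),v.max(),*rect(q,K,T,z),axfit(q,K,T,z))
E
```

```text
t 13.33 p [ 378.5 -332.6  119. ] ang 1.8 tilt -0.9989 F [-0.5 -0.4  0. ] gap 0.995 q6 -0.96
tilt [1.9252871  1.91113828]
white 848 px 0 38 41 71 [ 190.5 -223.8] [29.  22.3] -7.6 (array([ 189.3, -222.9]), np.float64(5.7), np.float64(30.2), np.float64(23.3))
white 3444 px 224 75 270 275 [ 358.  -311.1] [161.5  35.3] -88.4 (array([ 358., -311.]), np.float64(91.6), np.float64(161.5), np.float64(35.4))
white 1482 px 5 86 58 159 [ 191.7 -271.1] [66.5 28.9] 48.6 (array([ 192.9, -271.8]), np.float64(55.3), np.float64(66.7), np.float64(29.6))
red 3543 px 327 102 362 279 [ 435.8 -320. ] [145.8  16.4] 89.1 (array([ 435.8, -320. ]), np.float64(89.1), np.float64(145.8), np.float64(16.4))
```

View pics/w8.png

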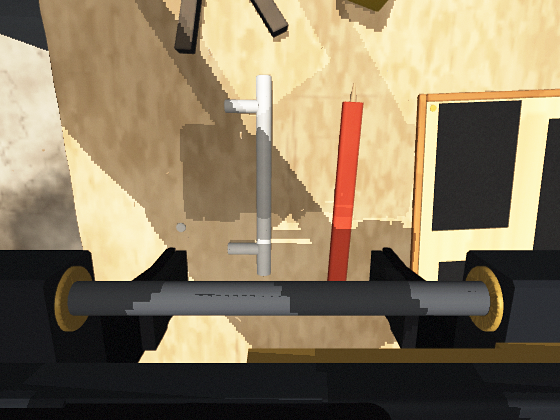

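The pull runs from (264,75) to (264,275) with its legs pointing left. The pencil's point is at (352,90) and the rehang board is at right.

```bash
python3 - <<'E'
from h import *
go(370.5,-310.5,20,1.6,1,4)
E
```

```text
tilt [1.93 1.91] 4 rows: 24.8, -2.7, -4.8, 0.1, 1, 24.8, -2.7, -4.8, 0.1, 1, 24.8, -2.7, -4.8, 0.1, 1, 24.8, -2.7, -4.8, 0.1, 1,
```

Emit:
{"op": "send_rows", "data": {"series": [24.8,-2.7,-4.8,0.1,1,24.8,-2.7,-4.8,0.1,1,24.8,-2.7,-4.8,0,1,24.8,-2.7,-4.8,0,1,0,0,0,0,1,0,0,0,0,1]}}

```text
time_s: 13.83
ee_pos: [0.3772, -0.3016, 0.0171]
orientation: [1.219, 1.227, -1.135]
wrist_force: [0.4, -0.1, 0.8]
finger_gap: 0.999
```

```bash
python3 - <<'E'
from h import *
st(); go(370.5,-310.5,-12,1.6,1,3)
E
```

```text
t 13.83 p [ 377.2 -301.6   17.1] ang 2.4 tilt -0.9988 F [ 0.4 -0.1  0.8] gap 0.999 q6 -0.95
tilt [2.03 1.96] 3 rows: 9.5, -2.7, 3.2, 0.3, 1, 9.5, -2.7, 3.2, 0.3, 1, 9.5, -2.7, 3.2, 0.3, 1,
```

Emit:
{"op": "send_rows", "data": {"series": [9.5,-3,3.2,0.3,1,9.5,-3,3.2,0.3,1,7,-2,3,0,1,0,0,0,0,1,0,0,0,0,1]}}

```text
time_s: 14.25
ee_pos: [0.3739, -0.3127, -0.0079]
orientation: [1.223, 1.218, -1.14]
wrist_force: [-1.0, 0.1, 0.2]
finger_gap: 1.0
```

```bash
python3 - <<'E'
from h import *
st(); go(370.5,-310.5,-12,1.6,1,1)
E
```

```text
t 14.25 p [ 373.9 -312.7   -7.9] ang 2.0 tilt -0.9988 F [-1.   0.1  0.2] gap 1.0 q6 -0.97
tilt [2.25 1.7 ] 1 rows: 4, -3.4, -2.2, 0.4, 1,
```

Emit:
{"op": "send_rows", "data": {"series": [4.5,-3.4,-2.2,0.4,0.5,0,0,0,0,0,0,0,0,0,0,0,0,0,0,0,0,0,0,0,0,0,0,0,0,0,0,0,0,0,0,0,0,0,0,0,0,0,0,0,0,0,0,0,0,0,0,0,0,0,0,0,0,0,0,0], "grip_force": 20}}

```text
time_s: 15.25
ee_pos: [0.3713, -0.3127, -0.0106]
orientation: [1.229, 1.209, -1.146]
wrist_force: [-0.7, -0.6, -0.2]
finger_gap: 0.171
```

Emit:
{"op": "send_rows", "data": {"series": [0,0,0,0,0,0,0,0,0,0,0,0,0,0,0]}}

```text
time_s: 15.5
ee_pos: [0.3713, -0.3126, -0.0105]
orientation: [1.229, 1.209, -1.146]
wrist_force: [0.1, -0.5, -0.3]
finger_gap: 0.122
```

```bash
python3 - <<'E'
from h import *
st(); im,d,K,T=snap('wrist','w9.png')
hsv=cv2.cvtColor(im,cv2.COLOR_RGB2HSV).astype(int); H,S,V=hsv[...,0],hsv[...,1],hsv[...,2]
m=(S<40)&(V>110); m[255:]=0; m[:,:150]=0; m[:,400:]=0
for q in comps(m,300):
    v,u=np.nonzero(q); i=v.argmin(); print(q.sum(),'px',u.min(),v.min(),u.max(),v.max(),axfit(q,K,T,.006),'end',plane([[u[v==v.min()].mean(),v.min()]],K,T,.006)*1000)
go(400,-330,60,1.6,0,3)
E
```

```text
t 15.5 p [ 371.3 -312.6  -10.5] ang 1.5 tilt -0.9988 F [ 0.1 -0.5 -0.3] gap 0.122 q6 -0.96
5407 px 209 83 292 254 (array([ 361. , -270.2]), np.float64(98.0), np.float64(77.0), np.float64(38.5)) end [[ 369.15406526 -230.54685343]]
tilt [2.41 1.51] 3 rows: -23.2, 10.4, 5.4, -0, 0, -23.2, 10.4, 5.4, -0, 0, -23.2, 10.4, 5.5, -0, 0,
```

Emit:
{"op": "send_rows", "data": {"series": [0,0,0,0,0.35,0,0,0,0,0.35,0,0,0,0,0.35,3,0,0,0,0.35,2.5,0,0,0,0.35,0,0,0,0,0,0,0,0,0,0,0,0,0,0,0,0,0,0,0,0,0,0,0,0,0,0,0,0,0,0], "grip_force": 20}}

```text
time_s: 16.47
ee_pos: [0.3709, -0.3129, -0.0163]
orientation: [1.227, 1.21, -1.147]
wrist_force: [-1.8, 0.4, 2.6]
finger_gap: 0.134
```

```bash
python3 - <<'E'
from h import *
st();go(400,-330,60,1.6,0,3)
E
```

```text
t 16.47 p [ 370.9 -312.9  -16.3] ang 1.5 tilt -0.9988 F [-1.8  0.4  2.6] gap 0.134 q6 -0.96
tilt [2.31 1.5 ] 3 rows: -25.2, 10.6, 5.3, -0, 0, -25.2, 10.6, 5.3, -0, 0, -25.2, 10.6, 5.3, -0, 0,
```

Emit:
{"op": "send_rows", "data": {"series": [-20,0,0,0,0,-35,0,0,0,0,-38,0,0,0,0,-20,0,0,0,0,0,0,0,0,0,0,0,0,0,0]}}

```text
time_s: 16.97
ee_pos: [0.3653, -0.3131, 0.0976]
orientation: [1.231, 1.216, -1.146]
wrist_force: [0.1, 0.4, -1.4]
finger_gap: 0.129
```

```bash
python3 - <<'E'
from h import *
a=np.load('top0.npz'); W=cloud(a['d'],a['K'],a['T'])*1000
for zlo in (50,70,100,140):
  for y in range(-120,60,15):
    q=W[(W[...,2]>zlo)&(abs(W[...,1]-y)<7.5)&(W[...,0]>640)&(W[...,0]<900)]; print(zlo,y,np.sort(q[:,0])[:2].round() if len(q) else '-',end='; ')
  print()
st(); go(560,-130,95,1.4,0); st()
im,d,K,T=snap('wrist','w10.png')
E
```

```text
50 -120 -; 50 -105 -; 50 -90 -; 50 -75 -; 50 -60 [786. 786.]; 50 -45 [775. 775.]; 50 -30 [773. 773.]; 50 -15 [775. 775.]; 50 0 [790. 791.]; 50 15 [778. 778.]; 50 30 [757. 757.]; 50 45 [752. 753.]; 
70 -120 -; 70 -105 -; 70 -90 -; 70 -75 -; 70 -60 [786. 786.]; 70 -45 [775. 775.]; 70 -30 [773. 774.]; 70 -15 [775. 775.]; 70 0 [790. 791.]; 70 15 -; 70 30 -; 70 45 -; 
100 -120 -; 100 -105 -; 100 -90 -; 100 -75 -; 100 -60 [786. 787.]; 100 -45 [776. 776.]; 100 -30 [774. 775.]; 100 -15 [775. 777.]; 100 0 [791. 792.]; 100 15 -; 100 30 -; 100 45 -; 
140 -120 -; 140 -105 -; 140 -90 -; 140 -75 -; 140 -60 -; 140 -45 [795. 797.]; 140 -30 [791. 793.]; 140 -15 [802. 804.]; 140 0 -; 140 15 -; 140 30 -; 140 45 -; 
t 16.97 p [ 365.3 -313.1   97.6] ang 1.5 tilt -0.9987 F [ 0.1  0.4 -1.4] gap 0.129 q6 -0.96
tilt [2.21 1.83] 7 rows: 2.3, 28.4, -25.4, 0, 0, 2.3, 28.4, -25.4, 0, 0, 2.3, 28.4, -25.4, 0, 0, 2.3, 28.4, -25.4, 0, 0, 2.3, 28.4, -25.4, 0, 0, 2.3, 28.4, -25.4, 0, 0, 2.3, 28.4, -25.4, 0, 0,
t 16.97 p [ 365.3 -313.1   97.6] ang 1.5 tilt -0.9987 F [ 0.1  0.4 -1.4] gap 0.129 q6 -0.96
```

Emit:
{"op": "send_rows", "data": {"series": [2,28,-25,0,0,2,28,-25,0,0,2,28,-25,0,0,2,28,-25,0,0,2,28,-25,0,0,2,28,-25,0,0,2,28,-25,0,0,2,28,-25,0,0,2,20,-20,0,0,0,0,0,0,0,0,0,0,0,0]}}

```text
time_s: 17.93
ee_pos: [0.6043, -0.0718, 0.0709]
orientation: [1.234, 1.239, -1.164]
wrist_force: [-0.6, 0.4, -0.6]
finger_gap: 0.129
```

```bash
python3 - <<'E'
from h import *
st();go(656,-35.5,45,1.4,0)
E
```

```text
t 17.93 p [604.3 -71.8  70.9] ang 1.0 tilt -0.9989 F [-0.6  0.4 -0.6] gap 0.129 q6 -0.31
tilt [0.81 2.5 ] 2 rows: 14.1, 26, -17.1, -0.2, 0, 14.1, 26.1, -17, -0.2, 0,
```

Emit:
{"op": "send_rows", "data": {"series": [8,17,-11,-0.2,0,8,17,-11,-0.2,0,7,14,-8,0,0,0,0,0,0,0,0,0,0,0,0]}}

```text
time_s: 18.35
ee_pos: [0.6455, -0.0404, 0.0396]
orientation: [1.225, 1.253, -1.17]
wrist_force: [0.2, -1.0, -0.0]
finger_gap: 0.131
```

```bash
python3 - <<'E'
from h import *
st();go(658,-35.5,0,1.4,0,3)
E
```

```text
t 18.35 p [645.5 -40.4  39.6] ang 1.3 tilt -0.999 F [ 0.2 -1.  -0. ] gap 0.131 q6 -0.25
tilt [-0.01  2.62] 3 rows: 13.3, 4.2, -0.9, -0, 0, 13.3, 4.2, -0.9, -0, 0, 13.3, 4.2, -0.9, -0, 0,
```

Emit:
{"op": "send_rows", "data": {"series": [13,4.2,-1,0,0,13,4.2,-1,0,0,12,3,-1,0,0,0,0,0,0,0,0,0,0,0,0]}}

```text
time_s: 18.77
ee_pos: [0.6522, -0.0394, -0.0026]
orientation: [1.226, 1.256, -1.177]
wrist_force: [0.3, 0.1, -0.0]
finger_gap: 0.132
```

```bash
python3 - <<'E'
from h import *
st();go(657.7,-35,-9,1.4,0,2)
E
```

```text
t 18.77 p [652.2 -39.4  -2.6] ang 1.1 tilt -0.9989 F [ 0.3  0.1 -0. ] gap 0.132 q6 -0.25
tilt [-0.32  2.62] 2 rows: 3.3, 2.8, -2, -0.1, 0, 3.3, 2.8, -2, -0.1, 0,
```

Emit:
{"op": "send_rows", "data": {"series": [1,3,-2.4,-0.2,0,1,3,-2.4,-0.2,0,0,0,0,0,0,0,0,0,0,0]}}

```text
time_s: 19.1
ee_pos: [0.6585, -0.0348, -0.0036]
orientation: [1.221, 1.258, -1.171]
wrist_force: [0.3, 0.5, -0.0]
finger_gap: 0.129
```

```bash
python3 - <<'E'
from h import *
st();go(657.7,-35,-9,1.4,0,1)
E
```

```text
t 19.1 p [658.5 -34.8  -3.6] ang 1.5 tilt -0.9989 F [ 0.3  0.5 -0. ] gap 0.129 q6 -0.25
tilt [-0.3   2.61] 1 rows: 5.4, -0.8, 0.4, 0.1, 0,
```

Emit:
{"op": "send_rows", "data": {"series": [4.5,-0.8,0.4,0,0,0,0,0,0,0,0,0,0,0,0]}}

```text
time_s: 19.35
ee_pos: [0.6588, -0.035, -0.007]
orientation: [1.221, 1.256, -1.169]
wrist_force: [-1.0, 0.5, -1.2]
finger_gap: 0.128
```

```bash
python3 - <<'E'
from h import *
st();go(657.7,-35,-9,1.4,0,1)
E
```

```text
t 19.35 p [658.8 -35.   -7. ] ang 1.5 tilt -0.999 F [-1.   0.5 -1.2] gap 0.128 q6 -0.25
tilt [-0.15  2.58] 1 rows: 2, -1.1, 0.1, 0.1, 0,
```

Emit:
{"op": "send_rows", "data": {"series": [1.5,-1.2,0,0,0,0,0,0,0,0,0,0,0,0,0.5,0,0,0,0,0.5,0,0,0,0,0.5,-20,0,0,0,0.6,-35,0,0,0,0.6,-35,-20,20,0,1,-25,-25,35,0,1,0,-15,20,0,1,0,0,0,0,1,0,0,0,0,1]}}

```text
time_s: 20.35
ee_pos: [0.6019, -0.1136, 0.1039]
orientation: [1.218, 1.256, -1.168]
wrist_force: [0.5, 1.0, 0.2]
finger_gap: 0.802
```

```bash
python3 - <<'E'
from h import *
im,d,K,T=snap('wrist','w11.png'); st()
hsv=cv2.cvtColor(im,cv2.COLOR_RGB2HSV).astype(int); H,S,V=hsv[...,0],hsv[...,1],hsv[...,2]
m=(S<40)&(V>110); m[250:]=0
for q in comps(m,500):
    v,u=np.nonzero(q); print(q.sum(),'px',u.min(),v.min(),u.max(),v.max(),axfit(q,K,T,.013),rect(q,K,T,.013))
b=((H>5)&(H<22)&(S>90)).astype(np.uint8); 
go(425,200,120,-8,1)
E
```

```text
t 20.4 p [ 601.8 -113.4  103.4] ang 1.7 tilt -0.9991 F [-0.   0.4  0. ] gap 0.853 q6 -0.38
4557 px 315 0 372 218 (array([645.5, -38.7]), np.float64(92.3), np.float64(150.6), np.float64(37.2)) (array([645.4, -38.6]), array([150.6,  35.7]), -88.5)
1823 px 225 39 249 118 (array([570.4, -16.3]), np.float64(92.2), np.float64(52.7), np.float64(16.2)) (array([570.3, -16.3]), array([52.7, 16.2]), -87.9)
1173 px 119 53 140 198 (array([492.3, -52.4]), np.float64(92.1), np.float64(102.0), np.float64(7.0)) (array([492.5, -52.4]), array([102.,   7.]), -88.2)
642 px 516 72 557 134 (array([779.8, -24.2]), np.float64(77.9), np.float64(44.5), np.float64(18.9)) (array([779.5, -23.9]), array([44.5, 18.2]), 76.1)
3033 px 201 120 278 177 (array([572.4, -64.5]), np.float64(2.6), np.float64(56.2), np.float64(41.2)) (array([572.6, -64.4]), array([54. , 41.6]), -30.3)
tilt [-0.21  2.47] 10 rows: -0.2, -16.7, -31.9, 1, 1, -0.2, -17.3, -31.6, 1, 1, -0.2, -17.8, -31.3, 1, 1, -0.2, -18.3, -31, 1, 1, -0.2, -18.9, -30.7, 1, 1, -0.2, -19.4, -30.4, 1, 1, -0.2, -19.9, -30, 1, 1, -0.2, -20.4, -29.7, 1, 1, -0.2, -20.9, -29.3, 1, 1, -0.2, -21.4, -29, 1, 1,
```

View pics/w11.png

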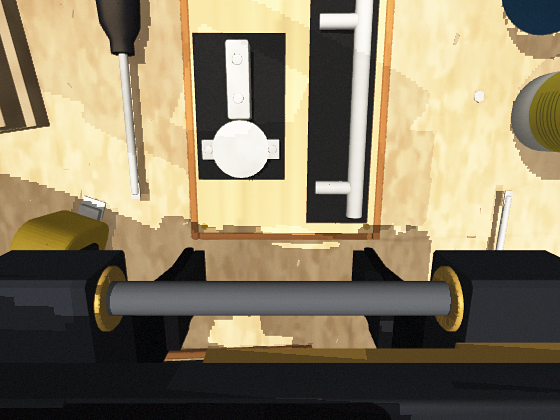

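Pull and hinge B both lie on their dark places: the pull measures within about 1 mm, hinge B is about 2 mm off in y. Now hinge A.

```bash
python3 - <<'E'
from h import *
st();go(475,40,130,1,1,6)
E
```

```text
t 20.4 p [ 601.8 -113.4  103.4] ang 1.7 tilt -0.9991 F [-0.   0.4  0. ] gap 0.853 q6 -0.38
tilt [-0.21  2.47] 6 rows: -3.3, -20.4, -26.4, 0.1, 1, -3.3, -20.4, -26.3, 0.1, 1, -3.3, -20.5, -26.3, 0.1, 1, -3.3, -20.5, -26.2, 0.1, 1, -3.3, -20.6, -26.2, 0.1, 1, -3.3, -20.6, -26.1, 0.1, 1,
```

Emit:
{"op": "send_rows", "data": {"series": [-3.3,-20.5,-26.2,0.1,1,-3.3,-20.5,-26.2,0.1,1,-3.3,-20.5,-26.2,0.1,1,-3.3,-20.5,-26.2,0.1,1,-3.3,-20.5,-26.2,0.1,1,-3.3,-20.5,-26.2,0.1,1,0,0,0,0,1]}}

```text
time_s: 20.98
ee_pos: [0.469, 0.0497, 0.1242]
orientation: [1.224, 1.263, -1.182]
wrist_force: [0.4, 0.6, 0.4]
finger_gap: 0.999
```

```bash
python3 - <<'E'
from h import *
st();go(430,275,110,-8.4,1,8)
E
```

```text
t 20.98 p [469.   49.7 124.2] ang 1.1 tilt -0.9988 F [0.4 0.6 0.4] gap 0.999 q6 -0.13
tilt [-0.79  2.74] 8 rows: 3.2, -4.3, -28.1, 1.2, 1, 3.2, -4.9, -28, 1.2, 1, 3.2, -5.5, -27.9, 1.2, 1, 3.2, -6.1, -27.8, 1.2, 1, 3.2, -6.6, -27.7, 1.2, 1, 3.2, -7.2, -27.5, 1.2, 1, 3.2, -7.8, -27.4, 1.2, 1, 3.2, -8.3, -27.2, 1.2, 1,
```

Emit:
{"op": "send_rows", "data": {"series": [3.2,-5,-28,1.2,1,3.2,-5,-28,1.2,1,3.2,-6,-28,1.2,1,3.2,-6,-28,1.2,1,3.2,-7,-28,1.2,1,3.2,-7,-28,1.2,1,3.2,-8,-27,1.2,1,3.2,-8,-27,1.2,1,0,0,0,0,1,0,0,0,0,1,0,0,0,0,1]}}

```text
time_s: 21.9
ee_pos: [0.4249, 0.2941, 0.1038]
orientation: [1.338, 1.188, -1.31]
wrist_force: [-0.6, 0.4, 0.2]
finger_gap: 1.0
```

```bash
python3 - <<'E'
from h import *
hinges((0,280,160,400)); go(429,293,20,-8.4,1,4)
E
```

```text
t 21.95 p [424.9 293.6 103.8] ang -8.3 tilt -0.9987 F [ 0.1 -0.1 -0.2] gap 1.002 q6 0.54
4013 px 160 0 290 68 (array([404.8, 426.7]), np.float64(174.7), np.float64(91.7), np.float64(42.7))
287 px 233 0 262 24 (array([422.9, 437. ]), np.float64(171.2), np.float64(19.8), np.float64(14.9))
865 px 297 187 318 230 (array([446.1, 295.8]), np.float64(80.7), np.float64(33.4), np.float64(15.8))
1647 px 271 230 340 279 (array([435.3, 254. ]), np.float64(13.4), np.float64(52.8), np.float64(47.8))
tilt [-1.11  2.66] 4 rows: 20.9, 1.6, 0.9, 0, 1, 20.9, 1.6, 0.9, 0, 1, 20.9, 1.6, 0.9, 0, 1, 20.9, 1.6, 0.9, 0, 1,
```

Emit:
{"op": "send_rows", "data": {"series": [20.9,1.6,0.9,0,1,20.9,1.6,0.9,0,1,20.9,1,0.9,0,1,20.9,0,0.9,0,1,0,0,0,0,1,0,0,0,0,1]}}

```text
time_s: 22.45
ee_pos: [0.4319, 0.2889, 0.019]
orientation: [1.345, 1.182, -1.311]
wrist_force: [0.2, 0.0, 1.1]
finger_gap: 1.001
```

```bash
python3 - <<'E'
from h import *
st(); go(430,293,-12,-8.4,1,3)
E
```

```text
t 22.45 p [431.9 288.9  19. ] ang -8.6 tilt -0.9988 F [0.2 0.  1.1] gap 1.001 q6 0.52
tilt [-0.84  2.7 ] 3 rows: 10.4, -0.6, -0.8, -0.1, 1, 10.4, -0.6, -0.8, -0.1, 1, 10.4, -0.6, -0.8, -0.1, 1,
```

Emit:
{"op": "send_rows", "data": {"series": [10.4,-0.6,-0.8,0,1,10.4,-0.6,-0.8,0,1,9,-0.6,-0.8,0,0,0,0,0,0,0,0,0,0,0,0,0,0,0,0,0,0,0,0,0,0,0,0,0,0,0,0,0,0,0,0,0,0,0,0,0,0,0,0,0,0,0,0,0,0,0], "grip_force": 15}}

```text
time_s: 23.45
ee_pos: [0.4347, 0.2941, -0.0076]
orientation: [1.353, 1.178, -1.304]
wrist_force: [-0.1, 0.6, -0.9]
finger_gap: 0.327
```

Emit:
{"op": "send_rows", "data": {"series": [0,0,0,0,0,0,0,0,0,0,0,0,0,0,0,0,0,0,0,0]}}

```text
time_s: 23.78
ee_pos: [0.435, 0.2942, -0.0074]
orientation: [1.354, 1.178, -1.303]
wrist_force: [0.3, 0.1, -0.3]
finger_gap: 0.18
```

```bash
python3 - <<'E'
from h import *
im,d,K,T=snap('wrist'); st(); s,M,a=pose()
hsv=cv2.cvtColor(im,cv2.COLOR_RGB2HSV).astype(int); S,V=hsv[...,1],hsv[...,2]
m=(S<40)&(V>120); m[:,:230]=0; m[:,330:]=0; m[275:]=0; m[:150]=0
for q in comps(m,200):
    v,u=np.nonzero(q); k=v.min(); e=plane([[u[v==k+1].mean(),k-.5]],K,T,.0155)*1000
    print(q.sum(),'px',u.min(),v.min(),u.max(),v.max(),axfit(q,K,T,.0155),'end',e,'tool',(np.r_[e[0],15.5]-s['ee_pos']*1000)@M)
go(470,60,125,0,0,7)
E
```

```text
t 23.83 p [435.  294.2  -7.4] ang -8.7 tilt -0.9987 F [ 0.8  0.2 -0.3] gap 0.175 q6 0.53
1687 px 261 222 295 274 (array([437.7, 304. ]), np.float64(82.5), np.float64(24.8), np.float64(15.2)) end [[439.45010683 316.36371509]] tool [-21.75519625   0.79612776 -23.70053005]
tilt [-0.33  2.91] 7 rows: -20.6, 9.7, 31.3, -1.2, 0, -20.6, 9.1, 31.5, -1.2, 0, -20.6, 8.4, 31.7, -1.2, 0, -20.6, 7.7, 31.9, -1.2, 0, -20.6, 7, 32.1, -1.2, 0, -20.6, 6.3, 32.2, -1.2, 0, -20.6, 5.6, 32.3, -1.2, 0,
```

Emit:
{"op": "send_rows", "data": {"series": [-25,0,0,0,0,-36,0,0,0,0,-36,0,0,0,0,-30,3,20,0,0,0,7,36,-1.2,0,0,7,36,-1.2,0,0,7,36,-1.2,0,0,7,36,-1.2,0,0,7,36,-1.2,0,0,7,30,-1.2,0,0,0,0,0,0], "grip_force": 25}}

```text
time_s: 24.75
ee_pos: [0.4561, 0.0458, 0.1136]
orientation: [1.25, 1.242, -1.199]
wrist_force: [0.3, 0.6, -2.0]
finger_gap: 0.179
```

```bash
python3 - <<'E'
from h import *
st();go(520,-170,125,2,0,7)
E
```

```text
t 24.75 p [456.1  45.8 113.6] ang -0.7 tilt -0.9989 F [ 0.3  0.6 -2. ] gap 0.179 q6 -0.11
tilt [-0.27  2.69] 7 rows: -3.1, 9.5, 30.6, -0.4, 0, -3.1, 9.3, 30.7, -0.4, 0, -3.1, 9.1, 30.7, -0.4, 0, -3.1, 8.9, 30.8, -0.4, 0, -3.1, 8.7, 30.8, -0.4, 0, -3.1, 8.5, 30.9, -0.4, 0, -3.1, 8.3, 31, -0.4, 0,
```

Emit:
{"op": "send_rows", "data": {"series": [-3,10,31,-0.4,0,-3,10,31,-0.4,0,-3,10,31,-0.4,0,-3,9,31,-0.4,0,-3,9,31,-0.4,0,-3,9,31,-0.4,0,0,9,35,-0.4,0,0,8,38,-0.4,0,0,8,38,0,0,0,8,38,0,0,0,4,20,0,0,0,0,0,0,0]}}

```text
time_s: 25.75
ee_pos: [0.5597, -0.3197, 0.1095]
orientation: [1.211, 1.273, -1.156]
wrist_force: [-0.6, 1.1, -0.3]
finger_gap: 0.179
```

```bash
python3 - <<'E'
from h import *
st();go(550,-375,125,3.8,0)
E
```

```text
t 25.75 p [ 559.7 -319.7  109.5] ang 2.6 tilt -0.9986 F [-0.6  1.1 -0.3] gap 0.179 q6 -0.72
tilt [-0.47  2.98] 2 rows: -9.1, -6.1, 27, -0.6, 0, -9.1, -6.4, 26.9, -0.6, 0,
```

Emit:
{"op": "send_rows", "data": {"series": [-9,-3,27,-0.6,0,-9,-3,27,-0.6,0,0,0,0,0,0,0,0,0,0,0,0,0,0,0,0]}}

```text
time_s: 26.17
ee_pos: [0.5558, -0.3717, 0.121]
orientation: [1.199, 1.292, -1.141]
wrist_force: [0.6, -0.2, 0.1]
finger_gap: 0.176
```

```bash
python3 - <<'E'
from h import *
im,d,K,T=darks(thr=70,fn='w12.png'); s,M,a=pose()
hsv=cv2.cvtColor(im,cv2.COLOR_RGB2HSV).astype(int); S,V=hsv[...,1],hsv[...,2]
m=(S<40)&(V>120); m[:,:230]=0; m[:,330:]=0; m[275:]=0; m[:190]=0; z=s['ee_pos'][2]+.022
for q in comps(m,200):
    v,u=np.nonzero(q); k=v.min(); e=plane([[u[v==k+1].mean(),k-.5]],K,T,z)*1000
    print(q.sum(),'px',u.min(),v.min(),u.max(),v.max(),axfit(q,K,T,z),'end',e,'tool',(np.r_[e[0],z*1000]-s['ee_pos']*1000)@M)
E
```

```text
t 26.22 p [ 555.8 -371.   120.8] ang 3.8 tilt -0.9981 F [ 0.2  0.  -0.8] gap 0.174 q6 -0.8
11205 px 225 46 310 181 [ 542.  -295.2] [102.7  64.9] -85.9
5691 px 338 66 375 247 [ 614.2 -325.5] [143.8  25. ] -85.9
1568 px 262 226 294 274 (array([ 556. , -362.6]), np.float64(95.0), np.float64(23.0), np.float64(14.9)) end [[ 555.17762322 -350.96137959]] tool [-20.74760357   0.48089294 -21.35965081]
```

View pics/w12.png

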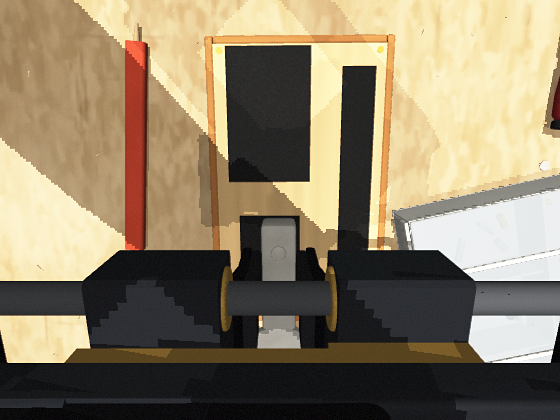

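The rehang board's hinge place is at (225–310, 46–181) and the pencil place at (338–375, 66–). The pencil is at (136,140).

```bash
python3 - <<'E'
from h import *
go(539.6,-275,45,4.1,0,4)
E
```

```text
tilt [-0.8   3.43] 4 rows: 20.4, -2.3, -23, -0.1, 0, 20.4, -2.2, -23, -0.1, 0, 20.4, -2.2, -23, -0.1, 0, 20.4, -2.2, -23, -0.1, 0,
```

Emit:
{"op": "send_rows", "data": {"series": [20,-2.2,-22,-0.1,0,20,-2.2,-22,-0.1,0,20,-2.2,-22,-0.1,0,18,-2.2,-20,-0.1,0,0,0,0,0,0,0,0,0,0,0]}}

```text
time_s: 26.72
ee_pos: [0.5396, -0.2699, 0.0454]
orientation: [1.19, 1.298, -1.131]
wrist_force: [0.3, 0.1, 0.7]
finger_gap: 0.177
```

```bash
python3 - <<'E'
from h import *
st();go(539.6,-270.4,8,4.1,0,3)
E
```

```text
t 26.72 p [ 539.6 -269.9   45.4] ang 4.5 tilt -0.9981 F [0.3 0.1 0.7] gap 0.177 q6 -0.72
tilt [-0.81  3.48] 3 rows: 12.4, 0.1, 0.9, 0.1, 0, 12.4, 0.1, 0.9, 0.1, 0, 12.4, 0.1, 0.9, 0.1, 0,
```

Emit:
{"op": "send_rows", "data": {"series": [12.4,0.1,0.9,0.1,0,12.4,0.1,0.9,0.1,0,12,0.1,0.9,0.1,0,0,0,0,0,0,0,0,0,0,0]}}

```text
time_s: 27.13
ee_pos: [0.5415, -0.271, 0.0066]
orientation: [1.194, 1.293, -1.133]
wrist_force: [-0.1, -0.6, -0.8]
finger_gap: 0.18
```

```bash
python3 - <<'E'
from h import *
st();go(539.6,-270.4,-1.4,4.1,0,1)
E
```

```text
t 27.13 p [ 541.5 -271.     6.6] ang 4.2 tilt -0.9982 F [-0.1 -0.6 -0.8] gap 0.18 q6 -0.71
tilt [-0.65  3.35] 1 rows: 8, -1.8, -0.2, 0.1, 0,
```

Emit:
{"op": "send_rows", "data": {"series": [3.5,-1.2,-0.2,0.1,0,3.5,-1.2,0,0,0,0,0,0,0,0,0,0,0,0,0]}}

```text
time_s: 27.47
ee_pos: [0.5393, -0.2725, -0.0007]
orientation: [1.197, 1.29, -1.136]
wrist_force: [-0.4, 0.6, -0.1]
finger_gap: 0.177
```

```bash
python3 - <<'E'
from h import *
st();go(539.6,-270.4,-1.4,4.1,0,1)
E
```

```text
t 27.47 p [ 539.3 -272.5   -0.7] ang 4.0 tilt -0.9983 F [-0.4  0.6 -0.1] gap 0.177 q6 -0.72
tilt [-0.58  3.31] 1 rows: 0.9, 0.5, -2, -0.1, 0,
```

Emit:
{"op": "send_rows", "data": {"series": [0.5,0.4,-2.4,0,0,0,0,0,0,0,0,0,0,0,0.6,0,0,0,0,0.6,0,0,0,0,0.6,0,0,0,0,0.6,-20,0,0,0,1,-35,0,0,0,1,-35,0,25,0,1,-20,3,38,0,1,0,3,30,0,1,0,0,0,0,1]}}

```text
time_s: 28.47
ee_pos: [0.5528, -0.3693, 0.1081]
orientation: [1.192, 1.293, -1.134]
wrist_force: [-1.0, 0.5, -0.1]
finger_gap: 0.852
```

Emit:
{"op": "send_rows", "data": {"series": [0,0,0,0,1,0,0,0,0,1]}}

```text
time_s: 28.63
ee_pos: [0.553, -0.371, 0.1089]
orientation: [1.194, 1.29, -1.135]
wrist_force: [1.1, -0.1, -0.5]
finger_gap: 0.967
```

```bash
python3 - <<'E'
from h import *
hinges((0,245,190,340),'w13.png',z=.020); darks(thr=70)
im,d,K,T=snap('top','top1.png'); V=im.max(2)
hsv=cv2.cvtColor(im,cv2.COLOR_RGB2HSV).astype(int); H,S=hsv[...,0],hsv[...,1]
for z in (.066,):
    m=(H>20)&(H<34)&(S>120)&(hsv[...,2]>90); m[:190]=0; m[240:]=0; m[:,300:]&=True
    for q in comps(m,60): 
        v,u=np.nonzero(q); print('yellow',q.sum(),u.min(),v.min(),u.max(),v.max(),rect(q,K,T,z))
a=np.load('top0.npz'); W=cloud(a['d'],a['K'],a['T'])*1000
q=(W[...,2]>55)&(W[...,2]<80)&(abs(W[...,0]-437)<60)&(abs(W[...,1]+160)<60)
print(rect(q,a['K'],a['T'],.066)); 
E
```

```text
t 28.68 p [ 553.  -370.4  108.7] ang 4.1 tilt -0.9983 F [-0.6 -0.3  0.2] gap 0.979 q6 -0.81
1682 px 260 45 281 121 (array([ 540.3, -274.6]), np.float64(94.1), np.float64(50.9), np.float64(15.1))
2869 px 234 123 309 179 (array([ 544.4, -321.5]), np.float64(3.5), np.float64(54.9), np.float64(40.4))
t 28.73 p [ 552.8 -369.7  108.4] ang 4.1 tilt -0.9983 F [0.7 0.2 0.6] gap 0.986 q6 -0.81
7529 px 227 43 316 184 [ 541.9 -295.1] [102.7  64.9] -85.9
5986 px 343 65 383 247 [ 613.9 -322.9] [138.4  25.3] -85.8
yellow 316 307 203 332 220 (array([ 444.8, -147.6]), array([64.2, 36.4]), 72.1)
(array([ 445.6, -147.9]), array([64.3, 34.7]), 72.1)
```

View pics/w13.png

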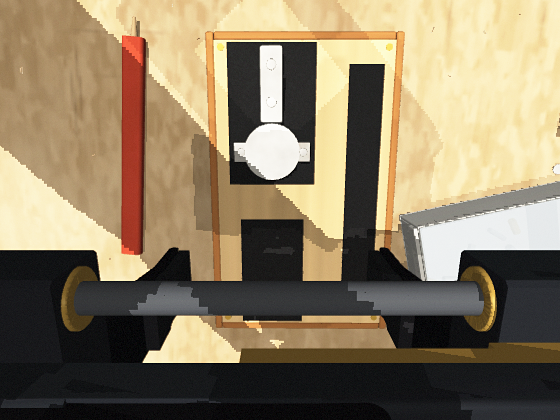

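Hinge A measures within about 1 mm of its place centre. Next, the tape measure at about (444,−148), long axis 72°.

```bash
python3 - <<'E'
from h import *
st();go(438,-165,115,-17.9,1,8)
E
```

```text
t 28.78 p [ 552.8 -369.4  108.2] ang 4.2 tilt -0.9982 F [ 0.5  0.  -0.4] gap 0.993 q6 -0.81
tilt [-0.69  3.32] 8 rows: 0.8, -12.5, -26.5, 2.8, 1, 0.8, -13.7, -25.9, 2.8, 1, 0.8, -15, -25.2, 2.8, 1, 0.8, -16.1, -24.5, 2.8, 1, 0.8, -17.3, -23.6, 2.8, 1, 0.8, -18.4, -22.8, 2.8, 1, 0.8, -19.5, -21.9, 2.8, 1, 0.8, -20.5, -20.9, 2.8, 1,
```

Emit:
{"op": "send_rows", "data": {"series": [0.8,-12.5,-26.5,2.8,1,0.8,-13.7,-26,2.8,1,0.8,-15,-25.2,2.8,1,0.8,-16,-24.5,2.8,1,0.8,-17.3,-23.6,2.8,1,0.8,-18.4,-22.8,2.8,1,0.8,-19.5,-21.9,2.8,1,0.8,-20.5,-20.9,2.8,1,0,0,0,0,1,0,0,0,0,1,0,0,0,0,1]}}

```text
time_s: 29.7
ee_pos: [0.4267, -0.1418, 0.106]
orientation: [1.479, 1.112, -1.444]
wrist_force: [0.4, 0.1, -0.5]
finger_gap: 1.0
```

```bash
python3 - <<'E'
from h import *
im,d,K,T=snap('wrist','w14.png'); st()
W=cloud(d,K,T)*1000; m=(W[...,2]>58)&(W[...,2]<75)&(abs(W[...,0]-440)<55)&(abs(W[...,1]+150)<55)
for q in comps(m,200): print(q.sum(),rect(q,K,T,.066),np.median(W[q][:,2]), np.ptp(np.nonzero(q)[0]),np.nonzero(q)[0].max())
go(444,-149,60,-17.9,1,2)
E
```

```text
t 29.75 p [ 427.  -142.2  106.1] ang -18.7 tilt -0.9973 F [0.2 0.7 0.3] gap 1.0 q6 -0.23
4750 (array([ 443.8, -146.8]), array([58.4, 33.3]), 73.2) 64.46399599609896 91 277
tilt [-1.45  3.93] 2 rows: 22.5, 10.2, 1.8, -0.4, 1, 22.5, 10.2, 1.8, -0.4, 1,
```

```bash
python3 - <<'E'
from h import *
go(443,-146,62,-17.6,1,2)
E
```

```text
tilt [-1.45  3.93] 2 rows: 21.7, 9.2, 0.5, -0.5, 1, 21.7, 9.2, 0.5, -0.5, 1,
```

Emit:
{"op": "send_rows", "data": {"series": [15,8,0.5,-0.5,1,15,7,0.5,-0.5,1,12,3,0.5,0,1,0,0,0,0,1,0,0,0,0,1]}}

```text
time_s: 30.17
ee_pos: [0.4467, -0.1509, 0.063]
orientation: [1.467, 1.117, -1.428]
wrist_force: [-0.3, 0.4, 0.3]
finger_gap: 0.997
```

```bash
python3 - <<'E'
from h import *
st();go(443,-146,8,-17.6,1,3)
E
```

```text
t 30.17 p [ 446.7 -150.9   63. ] ang -17.6 tilt -0.9976 F [-0.3  0.4  0.3] gap 0.997 q6 -0.24
tilt [-1.24  3.77] 3 rows: 18.4, -0.9, -0.1, -0, 1, 18.4, -0.9, -0.1, -0, 1, 18.4, -0.9, -0.1, -0, 1,
```

Emit:
{"op": "send_rows", "data": {"series": [18,-1,-0.1,0,1,18,-1,-0.1,0,1,18,-1,-0.1,0,1,0,0,0,0,1,0,0,0,0,1]}}

```text
time_s: 30.58
ee_pos: [0.4464, -0.1502, 0.0116]
orientation: [1.469, 1.11, -1.426]
wrist_force: [0.3, -0.6, 1.0]
finger_gap: 0.997
```

```bash
python3 - <<'E'
from h import *
st();go(443,-146,8,-17.6,1,1)
E
```

```text
t 30.58 p [ 446.4 -150.2   11.6] ang -17.7 tilt -0.9979 F [ 0.3 -0.6  1. ] gap 0.997 q6 -0.25
tilt [-0.94  3.59] 1 rows: 4, -4.4, -2.7, -0.1, 1,
```

Emit:
{"op": "send_rows", "data": {"series": [3,-4.4,-2.7,0,1,0,0,0,0,1,0,0,0,0,0,0,0,0,0,0,0,0,0,0,0,0,0,0,0,0,0,0,0,0,0,0,0,0,0,0,0,0,0,0,0,0,0,0,0,0,0,0,0,0,0,0,0,0,0,0], "grip_force": 35}}

```text
time_s: 31.58
ee_pos: [0.446, -0.1482, 0.0147]
orientation: [1.469, 1.103, -1.422]
wrist_force: [0.6, 0.8, 1.2]
finger_gap: 0.395
```

Emit:
{"op": "send_rows", "data": {"series": [0,0,0,0,0,0,0,0,0,0,0,0,0,0,0]}}

```text
time_s: 31.83
ee_pos: [0.446, -0.1482, 0.0147]
orientation: [1.469, 1.103, -1.422]
wrist_force: [-1.5, -0.7, 1.6]
finger_gap: 0.392
```

```bash
python3 - <<'E'
from h import *
st()
im,d,K,T=snap('wrist','w15.png'); W=cloud(d,K,T)*1000; s,M,a=pose()
m=(W[...,2]>50)&(W[...,2]<75)&(abs(W[...,0]-440)<55)&(abs(W[...,1]+150)<75)
for q in comps(m,200): v,u=np.nonzero(q); print(q.sum(),u.min(),v.min(),u.max(),v.max(),rect(q,K,T,.066))
go(500,-260,115,-6,0)
E
```

```text
t 31.83 p [ 446.  -148.2   14.7] ang -17.7 tilt -0.9982 F [-1.5 -0.7  1.6] gap 0.392 q6 -0.24
6935 202 210 355 280 (array([ 454.3, -129.8]), array([58.1, 27.1]), -17.0)
2764 238 316 326 347 (array([ 445.2, -163.7]), array([34.4, 13.3]), -16.8)
tilt [-0.6   3.37] 4 rows: -26.8, 20.7, 21.1, -2.9, 0, -26.8, 19.5, 22.2, -2.9, 0, -26.8, 18.4, 23.1, -2.9, 0, -26.8, 17.2, 24, -2.9, 0,
```

```bash
python3 - <<'E'
from h import *
s,M,a=pose(); o=M.T@(np.array([446.8,-148.9,0])-s['ee_pos']*1000); np.save('o.npy',o); np.save('Mg.npy',M); print(o)
go(446,-148,110,-17.7,0,3)
E
```

```text
[14.60670911  1.388341    1.20998036]
tilt [-0.6   3.37] 3 rows: -31.7, -0.9, -1.7, -0, 0, -31.7, -0.9, -1.7, -0, 0, -31.7, -0.9, -1.7, -0, 0,
```

Emit:
{"op": "send_rows", "data": {"series": [-20,0,0,0,0,-35,0,0,0,0,-38,0,0,0,0,-15,14,25,-2.8,0,0,14,32,-2.8,0,0,14,32,-2.8,0,0,12,33,-2.8,0,0,10,34,-2.8,0,0,8,34,-2.8,0,0,7,34,-2.8,0,0,4,20,-2,0,0,0,0,0,0]}}

```text
time_s: 32.88
ee_pos: [0.4948, -0.4167, 0.1032]
orientation: [1.181, 1.306, -1.121]
wrist_force: [-0.6, 0.4, -1.7]
finger_gap: 0.395
```

```bash
cat >> h.py <<'E'
def held(o,tx,ty,tz,ang):
    """TCP position (mm) that puts held point o (tool mm) at tx,ty,tz with jaw angle ang"""
    s,M,a=pose(); M2=M@R.from_euler('x',a-ang,degrees=True).as_matrix()
    return np.array([tx,ty,tz])-M2@o
E
python3 - <<'E'
from h import *
st(); o=np.load('o.npy'); Mg=np.load('Mg.npy'); s,M,a=pose(); v=M@(Mg.T@[0,0,1]); print('lean deg',np.degrees(v[:2]))
p=held(o,550.8,-421.2,7,4.1); print(p); go(p[0],p[1],60,4.1,0)
E
```

```text
t 32.88 p [ 494.8 -416.7  103.2] ang 5.2 tilt -0.998 F [-0.6  0.4 -1.7] gap 0.395 q6 -0.94
lean deg [-0.97086623 -0.6722582 ]
[ 549.55817377 -420.99662112   21.66846955]
tilt [-0.9   3.54] 2 rows: 21, 27.3, 5.9, 0.6, 0, 21, 27.4, 5.7, 0.6, 0,
```

Emit:
{"op": "send_rows", "data": {"series": [14,18,4,0.4,0,14,18,4,0.4,0,12,17,3.5,0.3,0,0,0,0,0,0,0,0,0,0,0]}}

```text
time_s: 33.3
ee_pos: [0.5472, -0.4214, 0.0559]
orientation: [1.202, 1.301, -1.142]
wrist_force: [-0.3, -0.0, -1.4]
finger_gap: 0.393
```

```bash
python3 - <<'E'
from h import *
st(); o=np.load('o.npy'); p=held(o,550.8,-421.2,8,4.1); print(p); go(p[0],p[1],32,4.1,0,2)
E
```

```text
t 33.3 p [ 547.2 -421.4   55.9] ang 3.7 tilt -0.9976 F [-0.3 -0.  -1.4] gap 0.393 q6 -0.86
[ 549.61358516 -421.06217019   22.6738174 ]
tilt [-1.11  3.79] 2 rows: 11.9, 1.4, 0.7, -0.2, 0, 11.9, 1.4, 0.7, -0.2, 0,
```

Emit:
{"op": "send_rows", "data": {"series": [12,1.4,0.7,-0.2,0,12,1.4,0.7,-0.2,0,0,0,0,0,0,0,0,0,0,0]}}

```text
time_s: 33.63
ee_pos: [0.5481, -0.419, 0.0291]
orientation: [1.196, 1.307, -1.136]
wrist_force: [-0.1, -0.6, -2.0]
finger_gap: 0.396
```

```bash
python3 - <<'E'
from h import *
st(); o=np.load('o.npy'); p=held(o,550.8,-421.2,7,4.1); print(p); go(p[0],p[1],p[2],4.1,0,2)
E
```

```text
t 33.63 p [ 548.1 -419.    29.1] ang 4.2 tilt -0.9975 F [-0.1 -0.6 -2. ] gap 0.396 q6 -0.87
[ 549.64007681 -421.08571984   21.67613752]
tilt [-1.21  3.89] 2 rows: 3.6, 0.8, 1.3, 0, 0, 3.6, 0.8, 1.3, 0, 0,
```

Emit:
{"op": "send_rows", "data": {"series": [3.6,0.8,1.3,0,0,3.2,0.8,1.3,0,0,0,0,0,0,0,0,0,0,0,0]}}

```text
time_s: 33.97
ee_pos: [0.5493, -0.4217, 0.0225]
orientation: [1.197, 1.305, -1.137]
wrist_force: [0.2, -0.4, -1.1]
finger_gap: 0.395
```

```bash
python3 - <<'E'
from h import *
st(); o=np.load('o.npy'); p=held(o,550.8,-421.2,6.5,4.1); print(p); go(p[0],p[1],p[2],4.1,0,1)
E
```

```text
t 33.97 p [ 549.3 -421.7   22.5] ang 4.1 tilt -0.9975 F [ 0.2 -0.4 -1.1] gap 0.395 q6 -0.87
[ 549.63076644 -421.07378683   21.17530093]
tilt [-1.18  3.84] 1 rows: 1.4, 0.4, -0.5, 0, 0,
```

Emit:
{"op": "send_rows", "data": {"series": [1.2,0.3,-0.4,0,0,0,0,0,0,0,0,0,0,0,1,0,0,0,0,1,0,0,0,0,1,0,0,0,0,1,-20,0,0,0,1,-36,0,0,0,1,-38,0,0,0,1,-25,0,8,0,1,0,0,0,0,1,0,0,0,0,1]}}

```text
time_s: 34.97
ee_pos: [0.553, -0.4376, 0.1461]
orientation: [1.196, 1.304, -1.136]
wrist_force: [0.1, 0.1, -1.2]
finger_gap: 0.982
```

```bash
python3 - <<'E'
from h import *
im,d,K,T=snap('wrist','w16.png'); st(); s,M,a=pose()
W=cloud(d,K,T)*1000; m=(W[...,2]>60)&(W[...,2]<82)&(abs(W[...,0]-550)<55)&(abs(W[...,1]+420)<55)
for q in comps(m,200): v,u=np.nonzero(q); print(q.sum(),u.min(),v.min(),u.max(),v.max(),rect(q,K,T,.072),np.median(W[q][:,2]))
im,d,K,T=snap('top','top2.png'); W=cloud(d,K,T)*1000; m=(W[...,2]>60)&(W[...,2]<82)&(abs(W[...,0]-550)<55)&(abs(W[...,1]+420)<55)
for q in comps(m,50): print('top',q.sum(),rect(q,K,T,.072))
go(436,-345,110,-1,1)
E
```

```text
t 35.02 p [ 553.3 -438.1  146.6] ang 4.1 tilt -0.9977 F [0.  0.2 1.1] gap 0.988 q6 -0.88
4016 250 157 299 242 (array([ 549.2, -422.3]), array([61.2, 34.5]), -85.4) 70.68910841058778
top 297 (array([ 549.3, -420.1]), array([64.1, 34.5]), -85.6)
tilt [-1.16  3.82] 4 rows: 10.9, -27.3, -24.4, 1.3, 1, 10.9, -27.8, -23.8, 1.3, 1, 10.9, -28.4, -23.2, 1.3, 1, 10.9, -28.9, -22.6, 1.3, 1,
```

View pics/w16.png

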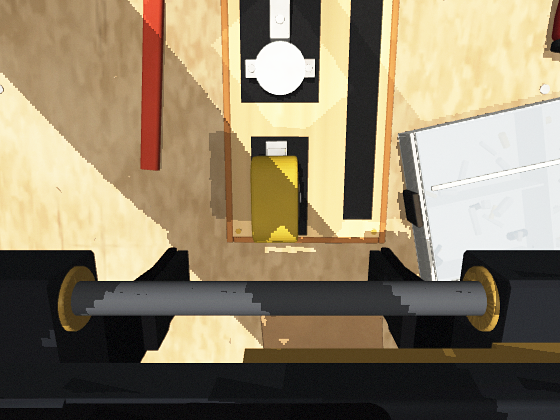

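The measure stands on its place (250–299 × 157–242) with the hook towards the hinge, about 1.5 mm off in x. Last is the pencil.

Emit:
{"op": "send_rows", "data": {"series": [10,-27,-23,1.3,1,9,-27,-23,1.3,1,8,-27,-22,1.3,1,8,-26,-20,1.3,1,0,0,0,0,1,0,0,0,0,1,0,0,0,0,1]}}

```text
time_s: 35.65
ee_pos: [0.4283, -0.3362, 0.0961]
orientation: [1.272, 1.297, -1.214]
wrist_force: [0.2, 0.1, -0.4]
finger_gap: 1.004
```

```bash
cat >> h.py <<'E'
def red(z,vmax=280,fn=None):
    im,d,K,T=snap('wrist',fn); st()
    hsv=cv2.cvtColor(im,cv2.COLOR_RGB2HSV).astype(int); H,S,V=hsv[...,0],hsv[...,1],hsv[...,2]
    m=((H<10)|(H>170))&(S>130)&(V>60); m[vmax:]=0
    for q in comps(m,400):
        v,u=np.nonzero(q); print('red',q.sum(),'px',u.min(),v.min(),u.max(),v.max(),axfit(q,K,T,z),rect(q,K,T,z))
E
python3 - <<'E'
from h import *
red(.009); go(436,-327,20,-1,1)
E
```

```text
t 35.7 p [ 428.8 -336.7   96.3] ang -1.2 tilt -0.9951 F [-0.5  0.5 -0.5] gap 0.998 q6 -0.82
red 3764 px 283 100 304 279 (array([ 437.5, -315.4]), np.float64(88.9), np.float64(133.8), np.float64(15.7)) (array([ 437.5, -315.4]), array([133.7,  15.6]), 89.0)
tilt [-2.37  5.16] 2 rows: 38.3, 5.1, -1.5, -0.1, 1, 38.3, 5.1, -1.5, -0.1, 1,
```

```bash
python3 - <<'E'
from h import *
go(436.6,-323,15,-1.1,1,4)
E
```

```text
tilt [-2.37  5.16] 4 rows: 20.5, 2.7, -1.7, -0, 1, 20.5, 2.7, -1.7, -0, 1, 20.5, 2.7, -1.7, -0, 1, 20.5, 2.7, -1.6, -0, 1,
```

Emit:
{"op": "send_rows", "data": {"series": [20,2.7,-1.7,0,1,20,2.7,-1.7,0,1,20,2.7,-1.7,0,1,18,2,-1.5,0,1,0,0,0,0,1,0,0,0,0,1]}}

```text
time_s: 36.2
ee_pos: [0.4446, -0.3308, 0.0192]
orientation: [1.268, 1.284, -1.21]
wrist_force: [0.4, -0.4, 0.3]
finger_gap: 0.998
```

```bash
python3 - <<'E'
from h import *
st(); go(436.6,-323,-13,-1.1,1,3)
E
```

```text
t 36.2 p [ 444.6 -330.8   19.2] ang -1.1 tilt -0.9962 F [ 0.4 -0.4  0.3] gap 0.998 q6 -0.8
tilt [-1.88  4.64] 3 rows: 11, -2.3, -1.7, -0, 1, 11, -2.3, -1.7, -0, 1, 11, -2.3, -1.7, -0, 1,
```

Emit:
{"op": "send_rows", "data": {"series": [10.5,-2.5,-1.9,0,1,10.5,-2.5,-1.9,0,1,8,-2.5,-1.9,0,1,0,0,0,0,1,0,0,0,0,1]}}

```text
time_s: 36.62
ee_pos: [0.4382, -0.3253, -0.0084]
orientation: [1.267, 1.278, -1.209]
wrist_force: [0.2, 0.1, 0.9]
finger_gap: 1.004
```

```bash
python3 - <<'E'
from h import *
st(); go(436.6,-323,-14,-1.1,1,1)
E
```

```text
t 36.62 p [ 438.2 -325.3   -8.4] ang -1.1 tilt -0.9966 F [0.2 0.1 0.9] gap 1.004 q6 -0.8
tilt [-1.66  4.4 ] 1 rows: 5.8, -1.5, -1.8, -0, 1,
```

Emit:
{"op": "send_rows", "data": {"series": [5.2,-1.5,-1.8,0,1,0,0,0,0,0,0,0,0,0,0,0,0,0,0,0,0,0,0,0,0,0,0,0,0,0,0,0,0,0,0,0,0,0,0,0,0,0,0,0,0,0,0,0,0,0,0,0,0,0,0,0,0,0,0,0], "grip_force": 15}}

```text
time_s: 37.62
ee_pos: [0.4378, -0.3245, -0.0115]
orientation: [1.266, 1.273, -1.209]
wrist_force: [0.5, -0.2, -0.9]
finger_gap: 0.251
```

Emit:
{"op": "send_rows", "data": {"series": [0,0,0,0,0,0,0,0,0,0,0,0,0,0,0]}}

```text
time_s: 37.87
ee_pos: [0.4377, -0.3245, -0.0115]
orientation: [1.266, 1.273, -1.209]
wrist_force: [-0.0, -0.9, -0.0]
finger_gap: 0.182
```

```bash
python3 - <<'E'
from h import *
red(.009,255); s,M,a=pose(); np.save('pg.npy',np.c_[M,s['ee_pos']*1000]); go(436.6,-323,90,-1.1,0,3)
E
```

```text
t 37.92 p [ 437.7 -324.5  -11.5] ang -1.1 tilt -0.9969 F [ 0.1 -0.2  0.4] gap 0.176 q6 -0.8
red 5586 px 261 95 296 254 (array([ 439.8, -283.4]), np.float64(88.9), np.float64(70.5), np.float64(15.5)) (array([ 439.8, -283.4]), array([70.5, 15.5]), 88.8)
tilt [-1.48  4.22] 3 rows: -33.7, -1.3, -3, -0, 0, -33.7, -1.3, -3, -0, 0, -33.7, -1.3, -3, -0, 0,
```

Emit:
{"op": "send_rows", "data": {"series": [-18,0,0,0,0,-35,0,0,0,0,-36,0,0,0,0,-18,20,-3,-0.6,0,0,32,0,-0.9,0,0,33,0,-0.9,0,0,33,0,-0.9,0,0,28,4,-0.9,0,0,15,4,-0.9,0,0,0,0,0,0,0,0,0,0,0]}}

```text
time_s: 38.83
ee_pos: [0.607, -0.3338, 0.0934]
orientation: [1.202, 1.317, -1.138]
wrist_force: [-0.9, -0.2, 0.1]
finger_gap: 0.173
```

```bash
python3 - <<'E'
from h import *
st(); g=np.load('pg.npy'); o=g[:,:3].T@(np.array([438.3,-324.2,0])-g[:,3]); np.save('op.npy',o); print(o)
s,M,a=pose(); v=M@(g[:,:3].T@[0,0,1]); print('lean',np.degrees(v[:2]))
p=held(o,615.1,-348,7,4.1); print(p); go(p[0],p[1],40,4.1,0)
E
```

```text
t 38.83 p [ 607.  -333.8   93.4] ang 4.0 tilt -0.9967 F [-0.9 -0.2  0.1] gap 0.173 q6 -0.72
[-11.44087996   0.25079568  -1.1327757 ]
lean [-0.29234873 -0.3236999 ]
[ 614.61557436 -348.26765862   -4.48623107]
tilt [-1.57  4.39] 2 rows: 26, 3.9, 9.6, -0, 0, 26, 3.8, 9.6, -0, 0,
```

Emit:
{"op": "send_rows", "data": {"series": [18,3,6.5,0,0,18,3,6.5,0,0,16,2,6,0,0,0,0,0,0,0,0,0,0,0,0]}}

```text
time_s: 39.25
ee_pos: [0.6105, -0.3482, 0.0389]
orientation: [1.204, 1.318, -1.141]
wrist_force: [-0.0, -0.2, 0.4]
finger_gap: 0.177
```

```bash
python3 - <<'E'
from h import *
st(); p=held(np.load('op.npy'),615.1,-348,7,4.1); print(p); go(p[0],p[1],8,4.1,0,3)
E
```

```text
t 39.25 p [ 610.5 -348.2   38.9] ang 3.9 tilt -0.9965 F [-0.  -0.2  0.4] gap 0.177 q6 -0.74
[ 614.58690314 -348.25730845   -4.48522257]
tilt [-1.71  4.44] 3 rows: 10.2, 1.6, 0.9, -0.1, 0, 10.2, 1.6, 0.9, -0.1, 0, 10.2, 1.6, 0.9, -0.1, 0,
```

Emit:
{"op": "send_rows", "data": {"series": [10.2,1.6,0.9,-0.1,0,10.2,1.6,0.9,-0.1,0,10.2,1.6,0.9,0,0,0,0,0,0,0,0,0,0,0,0]}}

```text
time_s: 39.67
ee_pos: [0.6139, -0.3485, 0.0083]
orientation: [1.202, 1.317, -1.139]
wrist_force: [-0.1, -0.2, 0.3]
finger_gap: 0.176
```

```bash
python3 - <<'E'
from h import *
st(); p=held(np.load('op.npy'),615.1,-348,7,4.1); print(p); go(p[0],p[1],p[2],4.1,0,2)
E
```

```text
t 39.67 p [ 613.9 -348.5    8.3] ang 4.0 tilt -0.9967 F [-0.1 -0.2  0.3] gap 0.176 q6 -0.74
[ 614.6037255  -348.26944829   -4.48568338]
tilt [-1.63  4.38] 2 rows: 6.4, 0.5, 0.4, -0, 0, 6.4, 0.5, 0.4, -0, 0,
```

Emit:
{"op": "send_rows", "data": {"series": [5.5,0.5,0.4,-0.1,0,5.5,0.5,0.4,0,0,0,0,0,0,0,0,0,0,0,0]}}

```text
time_s: 40.0
ee_pos: [0.6153, -0.3484, -0.0031]
orientation: [1.2, 1.317, -1.137]
wrist_force: [-0.7, -0.1, -0.8]
finger_gap: 0.181
```

```bash
python3 - <<'E'
from h import *
st(); p=held(np.load('op.npy'),615.1,-348,6.5,4.1); print(p); go(p[0],p[1],p[2],4.1,0,1)
E
```

```text
t 40.0 p [ 615.3 -348.4   -3.1] ang 4.1 tilt -0.9967 F [-0.7 -0.1 -0.8] gap 0.181 q6 -0.74
[ 614.61320672 -348.27694971   -4.9859107 ]
tilt [-1.58  4.34] 1 rows: 1.9, -0.7, 0, 0, 0,
```

Emit:
{"op": "send_rows", "data": {"series": [1.3,-0.7,0,0,0,0,0,0,0,0,0,0,0,0,0.6,0,0,0,0,0.6,0,0,0,0,0.6,0,0,0,0,0.6,-20,0,0,0,0.6,-36,0,0,0,0.6,-36,0,15,0,0.6,-36,-5,30,0,0.6,-20,-5,30,0,0.6,0,0,0,0,0.6]}}

```text
time_s: 41.0
ee_pos: [0.6128, -0.4322, 0.1386]
orientation: [1.196, 1.326, -1.136]
wrist_force: [-0.0, -0.9, 0.6]
finger_gap: 0.598
```

Emit:
{"op": "send_rows", "data": {"series": [0,0,20,0,0.6,0,0,0,0,0.6,0,0,0,0,0.6]}}

```text
time_s: 41.25
ee_pos: [0.6151, -0.4555, 0.1405]
orientation: [1.198, 1.318, -1.137]
wrist_force: [-0.3, 1.8, -0.7]
finger_gap: 0.604
```

```bash
python3 - <<'E'
from h import *
red(.015,250,'w17.png'); im,d,K,T=darks(thr=70); snap('top','top3.png')
t=cv2.imread('pics/top3.png'); cv2.imwrite('pics/top3c.png',cv2.resize(t[110:240,220:450],None,fx=3.4,fy=3.4,interpolation=cv2.INTER_CUBIC))
E
```

```text
t 41.3 p [ 614.7 -455.8  140.3] ang 4.2 tilt -0.9968 F [ 0.  -0.   0.1] gap 0.598 q6 -0.83
red 3770 px 282 0 303 189 (array([ 616.2, -362.8]), np.float64(94.1), np.float64(146.8), np.float64(16.2)) (array([ 616.2, -362.8]), array([146.8,  16.1]), -85.7)
t 41.35 p [ 614.7 -455.   139.9] ang 4.3 tilt -0.9967 F [-0.5 -0.7  0.1] gap 0.602 q6 -0.83
```

View pics/w17.png

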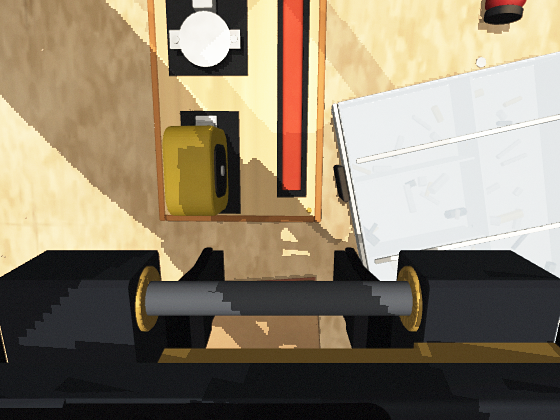

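View pics/top3c.png

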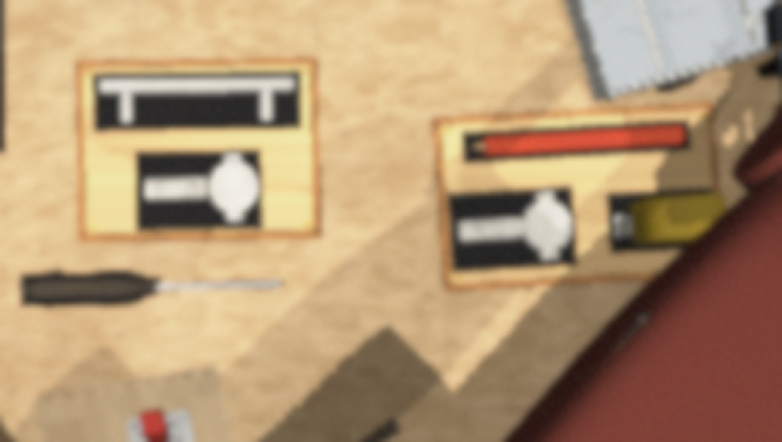

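Pencil: it measures (615.2, −348.4) against the place centre (615.8, −348), at 94.1°. The top view shows all five things inside their dark places and the gripper clear. I'm handing in.

```bash
python3 -c "
from h import *
st(); print(bot.finish_job())"
```

```text
t 41.4 p [ 614.7 -454.4  139.7] ang 4.3 tilt -0.9966 F [-0.3 -0.3 -0.1] gap 0.598 q6 -0.83
the job is handed in; nothing more can be done
None
```

Both kits are made up and the job was handed in at 41.4 s of the 128 s allowed. A hinge and the pull are on the door board. The other hinge, the upright tape measure and the pencil are on the rehang board.

In the last camera checks all five things lay inside their dark places, the right way up, with the gripper clear and open:

| Thing | Off the place centre | Notes |
|---|---|---|
| Pull | under 1 mm | – |
| Rehang-kit hinge | under 1 mm | – |
| Pencil | under 1 mm | – |
| Door-kit hinge | about 2 mm in y | turned about 1° |
| Tape measure | 1.5 to 3 mm in x | set about 2 mm off centre on purpose, so case and hook together sit central |

Some things failed or disagreed along the way:

- **First grasp:** the first grasp on a hinge missed and moved nothing. Depth images and the missed grasp showed the fingertips about 16 mm behind the reported TCP, not 17 mm ahead of it as stated. I used the measured value from then on.
- **Tool tilt:** the tool leaned by up to about 5° as the moves added up. I allowed for the tilt and checked each placing afterwards.
- **Cameras:** the wrist and top cameras differed by 1.5 to 2 mm in x, so I used the wrist readings.

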